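# Put two drawplates away in their fitted case

### The job

Put the two steel drawplates away: swing the lid of the wooden case up and back past upright until it stands open on its own, then lay each plate flat in the compartment of its own size. Each plate's narrow tang goes first, tipped down under the wide brass keeper and pushed against the sprung stop behind it; once the other end has been lowered past the small brass lip, let the spring carry the plate back under that lip. Leave the lid standing open and do not disturb the jar, blue tin, red pliers and loupe.

Things in the scene. Friction and masses are not known exactly. Their poses are not given: they have to be found in the camera images.
- case: shallow dark wooden case, fixed, 140 mm deep (x) by 164 mm long (y), walls 28 mm high; origin: centre of its underside; x points to the hinge side, z up. Two compartments lie side by side along y, 62 mm apart; their floors are 10 mm above the bench, with ribs 8 mm high (a plate's thickness) along both sides. Each is 3.5 mm wider than its plate
- thumb_channel (a point): centre of the thumb channel's floor, 6 mm above the bench. The channel is 48 mm long in y and runs in x across both compartments and out through notches in the front and back walls, so that fingers can straddle a plate at its middle: 26 mm lie between the two plates when home, 12 mm in front of the small one and 30 mm behind the large one to the outer faces of the case
- lid (a joint): lid hinge, rad: 0 closed, 2.0 resting back on its stop. The lid (140 x 164 x 10 mm, 0.24 kg) is held by gravity alone: below about 1.35 it falls shut, beyond about 1.6 it falls open and stays
- lid_hinge (a point): middle of the hinge axis, on the far upper edge of the case's wall, 28 mm above the bench; axes as the case's, the hinge axis is y
- lid_handle (a point): middle of the lid's handle: a round bar 9.6 mm thick and 68 mm long, parallel to the hinge, standing 34 mm clear (bar centre) above the lid's top, 18 mm from its front edge. Axes turn with the lid (y along the bar, z out of the lid's top)
- bay_large (a point): where the centre of the large plate must come to rest: in the compartment on the hinge side, 4 mm above its floor; axes as the case's. The tang points to +y, its end 66 mm from here. The compartment is closed at both ends above the floor by brass fittings, so a level plate cannot be lowered in
- bay_large_keeper (a point): middle of the edge of the wide brass keeper at the +y end, given at floor level; the keeper extends from here to the case's end wall, underside 13.5 mm and top 16 mm above the floor. It covers the last 6 mm of the tang of a plate at home. The gap below it is 26 mm wide: only the tang enters
- bay_large_stop (a point): middle of the face of the sprung stop under that keeper, when nothing presses it, 4 mm above the floor. It slides 10 mm to +y: about 5 N at first touch, 6 N with the plate at home (2 mm in), 10 N at its end (10 mm in), where it is solid
- bay_large_lip (a point): middle of the edge of the small brass lip at the -y end, given at floor level. The lip overhangs the fixed end face by 3.5 mm, underside 10 mm and top 12.5 mm above the floor. A plate's end passes down beside it only while the stop is pressed 6 mm or more (plate 4 to 8 mm beyond home); the spring then pushes it home under the lip
- bay_small (a point): where the centre of the small plate must come to rest: in the compartment on the front side, 4 mm above its floor; axes as the case's. The same fittings at the same heights, but turned round: the tang points to -y, its end 56 mm from here
- bay_small_keeper (a point): middle of the edge of the small compartment's wide brass keeper, at its -y end, given at floor level; it too covers the last 6 mm of the tang. The gap below it is 22 mm wide
- bay_small_stop (a point): middle of the face of the small compartment's sprung stop when nothing presses it, 4 mm above the floor; it slides 10 mm to -y, with the same forces
- bay_small_lip (a point): middle of the edge of the small compartment's brass lip, at its +y end, given at floor level; same sizes
- plate_large_mid (a point): centre, half-way up, of the large drawplate: a loose steel bar 132 mm long, 40 mm wide and 8 mm thick with three rows of round holes, lying flat. Its last 16 mm is a tang narrowed to 22 mm. x points along the bar to the tang's end (which is 66 mm from here), z is up; 0.24 to 0.39 kg
- plate_large_tang (a point): end of the large plate's tang, half-way up; axes as the plate's
- plate_small_mid (a point): centre, half-way up, of the small drawplate: a loose steel bar 112 mm long, 32 mm wide and 8 mm thick with two rows of square holes, lying flat. Its last 16 mm is a tang narrowed to 18 mm. x points along the bar to the tang's end (which is 56 mm from here), z is up; 0.16 to 0.26 kg
- plate_small_tang (a point): end of the small plate's tang, half-way up; axes as the plate's
- jar: small glass jar with a brush standing in it, 40 x 38 x 83 mm; origin: centre of its underside
- tin_blue: closed blue tin, 73 x 112 x 28 mm; origin: centre of its underside
- pliers_red: pliers with red grips, lying flat, 53 x 102 x 12 mm; origin: centre of the underside
- loupe: black eye loupe, 38 mm wide and 32 mm high; origin: centre of its underside

How it is judged:
By the outcome, as a careful person would: the job done as asked, in the order asked, and still so for the second after the job is handed in, with the robot touching nothing.
It also fails if it takes over 66 s, if anything falls off the work surface, if the arm or the gripper's body presses on something with over 40 N, if the wrist force passes 120 N, or if a joint passes its speed limit or range.

### The arm

A 6-joint arm with a two-finger parallel gripper is mounted at the origin on a cart in front of the work surface, level with it; the furniture and walls round the work are solid. World frame = base frame: x ahead of the robot, y to its left, z up, the work surface at z = 0. Lengths are in m, angles in rad, forces in N, time in s.
With the tool pointing down it reaches from about 0.35 to 0.775 m from the base axis. Payload 7.3 kg.
Tool frame: the origin (TCP) lies at the very end of the fingers, on their centre line; the grasp point (between the pads) lies 19 mm behind it (robot.tcp_to_grasp is the distance from the TCP to the grasp point, in m); z points along the fingers, y is the direction in which the jaws open and shut (so a half turn about z gives the same grasp; the last joint's range is limited). The gripper opens to 92 mm and grips with 3 to 60 N. Pads are 19 mm wide; open, the fingers measure 130 mm over their backs; the gripper's body (75 mm by 190 mm) begins 47 mm behind the grasp point.
Start: joints at [-1.422, 0.342, 1.524, -0, 1.275, -0.146], TCP at [0.153, -0.502, 0.195] pointing down, gripper open.
Joint ranges: [-2.53, 2.53], [-0.77, 2.02], [0.04, 2.7], [-1, 4.14], [0.28, 2.66], [-3.11, 3.11]. Speed limits (rad/s): [2.57, 2.57, 3.14, 3.14, 3.14, 3.14].

### API

Orientations are given as [roll, pitch, yaw] about the fixed x, y, z axes, in that order (R = Rz(yaw) Ry(pitch) Rx(roll)).
In Python, from cell import robot, eyes, finder gives the robot as it stands. The module is installed in compiled form; this text tells all that it offers.
- The arm moves only by the tool move_arm, never from a script. Its argument "motion" is a list of rows, each a list of 7 numbers: the closure in counts, from 0 (fully open) to 255 (shut), then the shift along the tool's x, y, z normalised to -1 to 1, where 1 is 0.02 m, then the turn, a rotation vector about the tool's x, y, z normalised to -1 to 1, where 1 is 6 degrees. In form: [[claw, x, y, z, ax, ay, az], ...]. A call has 1 to 12 rows; each row shifts and turns the commanded pose from where the row before left it, along the tool's axes as they then stand; what a row does not reach is not made up. A row lasts 1/8 s, in which the tool goes at most 62.5 mm and 10.7 degrees, less where a joint would pass 70% of its speed; a pose out of reach is approached as far as the arm can. A call with a number of a shift or a turn outside -1 to 1 is refused whole. A call with a gripper value outside its range is refused whole. The fingers move at their own pace and stop on an object; "newtons" is the grip in N (left out, the last holds). Time passes only in rows, so rows that do not move let the fingers close. It gives the time, the measured TCP pose, the force and the opening at its end, in the units of the state.
- robot.observe(): the state, without advancing time (a new reading comes with each control period).
- eyes.read_camera(name): name is "side" or "top" or "wrist"; returns (picture, depth): 420x560x3 uint8, red, green, blue; 420x560 float32, m along the optical axis (not along the pixel's ray), 0 where there is no reading.
- eyes.calibration(name): a dict with "K" (3x3 intrinsics, pixels), "position" and "orientation" of the camera in the world. Camera axes: x right, y up, looking along -z (the intrinsics and any distortion apply to the point x, -y, -z); pixel columns grow to the right and rows downward; lengths in m; the calibration is good to about 2 mm. A picture is of the moment at which its call begins: read the wrist's pose just before it. calibration takes no time and is no camera call; for the wrist camera it gives the pose at the moment of the call.
- robot.hand_in(): hands the job in, once; it reports no verdict.
Trained networks look in the newest picture that a camera, given by its name, has taken for a name from the list of things; names that differ only in an ending like _2 or _b are one class to them, and where a whole thing is asked for, a point or a joint stands for the part that bears it (a point fixed in the world has none). Each returns a list of dicts, best first, with "p" (0 to 1); they miss things now and then, are a little off and sometimes report something else, mostly with a low value. They report only what shows in the picture. A call takes as long as a camera call.
- finder.recognise(camera, label): "centre" ([x, y, z] in m, in the coordinates of the camera as it stood for that picture, good to about 4 mm: the middle of the surface that is visible of it).
- finder.place_of(camera, label): "centre" ([x, y, z] in m, in the coordinates of the camera as it stood for that picture, good to about 4 mm: a listed point, or the origin of a listed thing).
The state is a dict: "time": time; "qpos": joint angles; "qvel": joint speeds; "joint_efforts": joint torques, N m; "tool_pos": TCP position; "tool_rot": TCP orientation; "contact_force": force on the tool from outside, world axes, zero at the start; "torque": the same for the moment, N m; "opening": finger opening in m.
Only numpy, scipy, OpenCV 4.12 (cv2) and the standard library are available. Lean on these libraries where they do the work, as an engineer would, in place of code of your own. Each camera call takes 0.05 s, during which the arm holds its last target. There are 200 camera calls.

## Working session

There is one attempt and no reset: what is moved stays moved. The work goes in short steps, Python scripts to look and compute and a tool call to move; the robot and the scene stay as the last step left them, time stands still between calls to the robot, and variables do not carry over. Pictures are saved under pics/ and viewed, and the job is handed in when it is done.

Besides the shell and the picture viewer there is one more tool, called after "Call:" as name(argument=value, ...) on one line, values as JSON. move_arm: Moves the arm, as the interface text tells. Its arguments: {"type":"object","properties":{"motion":{"type":"array"},"newtons":{"type":"number"}},"required":["motion"]}

```bash
mkdir -p pics; cat > h.py <<'E'
import numpy as np, cv2
from cell import robot, eyes, finder
from scipy.spatial.transform import Rotation as R
def pose(c):
    o=np.array(c['orientation'],float)
    r=o if o.shape==(3,3) else (R.from_euler('xyz',o).as_matrix() if o.size==3 else R.from_quat(o).as_matrix())
    return r,np.array(c['position'],float)
def snap(cam,fn):
    c=eyes.calibration(cam); p,d=eyes.read_camera(cam)
    cv2.imwrite('pics/'+fn,p[:,:,::-1]); np.savez('last_'+cam,p=p,d=d,K=c['K'],R=pose(c)[0],t=pose(c)[1]); return p,d,c
def px(cam,u,v):
    z=np.load('last_'+cam+'.npz'); d=z['d'][int(v),int(u)]; K=z['K']
    q=np.array([(u-K[0,2])/K[0,0]*d,-(v-K[1,2])/K[1,1]*d,-d]); return z['R']@q+z['t']
def loc(cam,l,f='place_of'):
    z=np.load('last_'+cam+'.npz')
    return [(round(a['p'],2),(z['R']@np.array(a['centre'])+z['t']).round(4)) for a in getattr(finder,f)(cam,l)[:2]]
E
python3 - <<'E'
from h import *
s=robot.observe(); print(s)
for c in('top','side','wrist'):
    p,d,k=snap(c,c+'0.png'); print(c,k)
for l in ['case','lid_handle','lid_hinge','plate_large_mid','plate_large_tang','plate_small_mid','plate_small_tang','jar','tin_blue','pliers_red','loupe']:
    print(l,loc('top',l),loc('side',l))
E
```

```text
{'time': 0.0, 'qpos': array([-1.42201034e+00,  3.42703073e-01,  1.52501954e+00,  3.22198328e-05,
        1.27536275e+00, -1.45948010e-01]), 'qvel': array([-0.00104147,  0.00132504,  0.00022507, -0.00020335, -0.00014465,
        0.00011294]), 'joint_efforts': array([ 1.41525859e-03, -4.31232297e+01, -2.44225538e+01,  7.18342862e-02,
        5.59650629e-02, -1.44923843e-04]), 'tool_pos': array([ 0.15249622, -0.50190098,  0.1939543 ]), 'tool_rot': array([-3.14012029e+00, -2.47568210e-04,  2.94724411e-01]), 'contact_force': array([ 0.50410836, -0.27075816, -0.68278657]), 'torque': array([ 0.0360205 ,  0.03394693, -0.00505054]), 'opening': 0.09160889481339633}
top {'K': array([[440.21471008,   0.        , 268.67900124],
       [  0.        , 440.21471008, 205.40074753],
       [  0.        ,   0.        ,   1.        ]]), 'position': array([0.43019317, 0.07770452, 1.15742341]), 'orientation': array([ 0.10796288,  0.00261437, -1.55961823])}
side {'K': array([[486.79037563,   0.        , 273.55725506],
       [  0.        , 486.79037563, 206.45676719],
       [  0.        ,   0.        ,   
[... 888 characters left out ...]
0115]))] [(0.65, array([0.5456, 0.3875, 0.0075]))]
plate_large_tang [(0.74, array([0.4955, 0.4369, 0.0042])), (0.55, array([ 0.5274, -0.3046,  0.0051]))] [(0.94, array([0.4952, 0.4306, 0.0096]))]
plate_small_mid [(0.94, array([ 0.4885, -0.2628,  0.0047])), (0.33, array([0.4462, 0.1683, 0.0045]))] []
plate_small_tang [(0.61, array([ 0.5289, -0.3051,  0.0038]))] [(0.19, array([0.413 , 0.1099, 0.0147]))]
jar [(0.61, array([0.7053, 0.0377, 0.0047]))] []
tin_blue [(0.76, array([0.6713, 0.3841, 0.0009]))] [(0.95, array([0.6756, 0.385 , 0.0028]))]
pliers_red [(0.49, array([ 0.6764, -0.0754,  0.0026]))] [(0.7, array([ 0.6739, -0.0822,  0.0024]))]
loupe [(0.57, array([ 0.677 , -0.2023,  0.0024]))] []
```

View pics/top0.png

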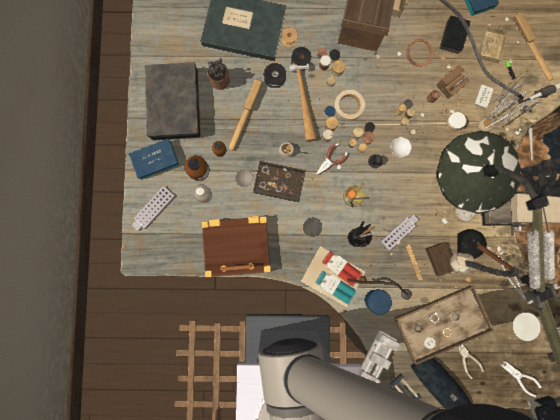

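View pics/side0.png

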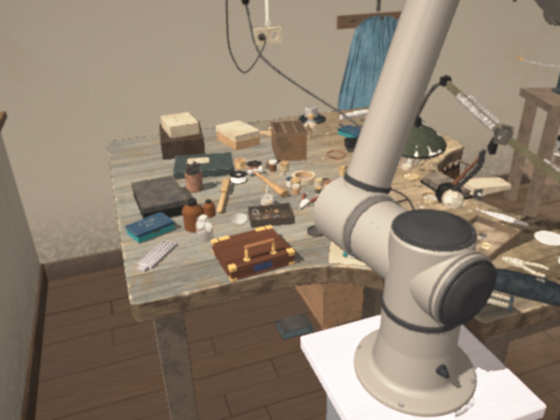

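View pics/wrist0.png

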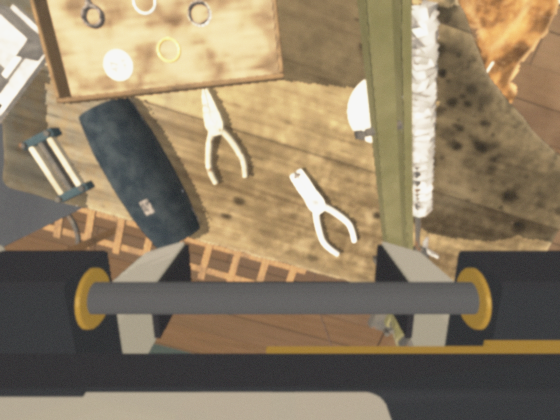

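```bash
python3 - <<'E'
from h import *
z=np.load('last_wrist.npz'); d=z['d'];K=z['K']
s=robot.observe(); T=R.from_euler('xyz',s['tool_rot']).as_matrix(); t=s['tool_pos']
def tool(u,v):
    q=np.array([(u-K[0,2])/K[0,0],-(v-K[1,2])/K[1,1],-1])*d[v,u]
    return (T.T@(z['R']@q+z['t']-t)*1000).round(0)
for v in (250,260,280,300,320,340,360,380,400,415):
    print(v,[tuple(map(int,tool(u,v))) if d[v,u]>0 else 0 for u in (2,30,60,90,120,140,160,180,200,280,360,380,400,420,450,500,555)])
E
```

```text
250 [(37, -76, -103), (36, -69, -103), (36, -61, -103), (37, -52, -103), (-447, -630, 1053), (-442, -547, 1042), (12, -56, -43), (10, -49, -39), (-449, -322, 1058), (-88, -4, 194), (-88, 91, 195), (10, 45, -38), (12, 53, -43), (-35, 109, 69), (-87, 198, 194), (37, 58, -103), (36, 74, -102)]
260 [(36, -71, -109), (37, -64, -110), (36, -57, -109), (37, -49, -109), (-490, -636, 1055), (11, -61, -54), (12, -53, -54), (8, -47, -46), (-490, -324, 1054), (-101, -4, 195), (-100, 92, 194), (5, 45, -40), (11, 50, -53), (12, 58, -54), (-101, 200, 195), (36, 55, -109), (37, 68, -109)]
280 [(36, -63, -120), (36, -57, -120), (37, -49, -121), (33, -47, -113), (11, -62, -71), (11, -54, -71), (10, -47, -69), (-1, -47, -47), (-574, -329, 1052), (-578, -13, 1061), (-127, 94, 195), (-4, 46, -41), (9, 46, -67), (11, 51, -72), (11, 63, -71), (37, 48, -120), (37, 60, -120)]
300 [(32, -63, -121), (33, -56, -122), (32, -50, -121), (29, -47, -116), (28, -40, -114), (29, -35, -116), (29, -30, -116), (29, -25, -115), (28, -20, -115), (28, -1, -115), (28, 19, -114), (29, 23, -116), (29, 28, -115), (29, 33, -115)
[... 1089 characters left out ...]
 (26, -1, -138), (26, 14, -138), (26, 17, -138), (25, 21, -137), (26, 25, -138), (26, 30, -138), (26, 39, -138), (26, 49, -138)]
400 [(25, -48, -142), (24, -44, -141), (25, -38, -142), (24, -34, -141), (25, -28, -142), (25, -25, -141), (24, -22, -141), (24, -18, -141), (25, -14, -142), (25, -1, -142), (26, 13, -142), (26, 16, -143), (23, 21, -139), (24, 24, -141), (24, 29, -140), (24, 38, -141), (23, 48, -140)]
415 [(25, -46, -144), (25, -42, -144), (24, -37, -144), (25, -32, -145), (25, -27, -145), (24, -24, -144), (25, -20, -144), (25, -17, -145), (26, -13, -146), (25, -1, -145), (27, 12, -146), (26, 15, -145), (21, 21, -141), (21, 24, -141), (20, 30, -140), (20, 39, -140), (20, 49, -140)]
```

```bash
cat >> h.py <<'E'
def rpy(r,p,y): return R.from_euler('xyz',[r,p,y])
def plan(legs,start=None,mx=1.0):
    """legs: list of (pos or None, Rot or None, claw, minrows). prints rows"""
    s=robot.observe()
    p,q=(np.array(s['tool_pos']),R.from_euler('xyz',s['tool_rot'])) if start is None else start
    out=[]
    for pos,rot,cl,mn in legs:
        pos=p if pos is None else np.array(pos,float); rot=q if rot is None else rot
        for n in range(max(mn,1),400):
            P,Q=p.copy(),q; rows=[]; ok=True
            dr=(q.inv()*rot).as_rotvec()
            for i in range(1,n+1):
                tp=p+(pos-p)*i/n; tq=q*R.from_rotvec(dr*i/n)
                sh=(Q.inv().apply(tp-P)/.02).round(2); tu=((Q.inv()*tq).as_rotvec()/np.radians(6)).round(2)
                if max(abs(sh).max(),abs(tu).max())>mx: ok=False;break
                P=P+Q.apply(sh*.02); Q=Q*R.from_rotvec(tu*np.radians(6)); rows.append([cl,*sh.tolist(),*tu.tolist()])
            if ok: break
        out+=rows;p,q=P,Q
    for i in range(0,len(out),12): print('['+','.join('['+','.join('%g'%(v+0) for v in r)+']' for r in out[i:i+12])+']')
    print(len(out),'end',p.round(4),q.as_euler('xyz').round(3)); return p,q
E
python3 - <<'E'
from h import *
D=lambda y:rpy(np.pi,0,y)
plan([((.40,-.28,.22),D(.85),145,1),((.44,-.03,.22),D(1.3),145,1),((.40,.155,.20),D(1.65),145,1)])
E
```

```text
[[145,0.89,-0.41,-0.07,0,0,-0.31],[145,0.9,-0.39,-0.08,0,0,-0.31],[145,0.91,-0.36,-0.07,0,0,-0.32],[145,0.92,-0.32,-0.08,0,0,-0.31],[145,0.93,-0.3,-0.07,0,0,-0.31],[145,0.94,-0.26,-0.08,0,0,-0.31],[145,0.95,-0.24,-0.07,0,0,-0.31],[145,0.96,-0.2,-0.08,0,0,-0.32],[145,0.97,-0.17,-0.07,0,0,-0.31],[145,0.96,-0.14,-0.08,0,0,-0.31],[145,0.98,-0.11,-0.07,0,0,-0.31],[145,0.97,-0.07,-0.08,0,0,-0.31]]
[[145,0.98,-0.05,-0.07,0,0,-0.31],[145,0.98,-0.01,-0.07,0,0,-0.32],[145,0.98,0.02,-0.08,0,0,-0.31],[145,0.97,0.05,-0.07,0,0,-0.31],[145,0.98,0.08,-0.08,0,0,-0.31],[145,0.82,-0.52,0,0,0,-0.33],[145,0.84,-0.49,0,0,0,-0.33],[145,0.86,-0.46,0,0,0,-0.33],[145,0.87,-0.43,0,0,0,-0.33],[145,0.89,-0.4,0,0,0,-0.33],[145,0.9,-0.37,0,0,0,-0.33],[145,0.92,-0.34,0,0,0,-0.33]]
[[145,0.92,-0.3,0,0,0,-0.34],[145,0.93,-0.28,0,0,0,-0.33],[145,0.95,-0.24,0,0,0,-0.33],[145,0.95,-0.21,0,0,0,-0.33],[145,0.96,-0.17,0,0,0,-0.33],[145,0.96,-0.14,0,0,0,-0.33],[145,0.84,-0.44,0.1,0,0,-0.33],[145,0.85,-0.41,0.1,0,0,-0.34],[145,0.87,-0.38,0.1,0,0,-0.33],[145,0.88,-0.35,0.1,0,0,-0.34],[145,0.89,-0.32,0.1,0,0,-0.33],[145,0.9,-0.29,0.1,0,0,-0.33]]
[[145,0.91,-0.26,0.1,0,0,-0.34],[145,0.92,-0.22,0.1,0,0,-0.33],[145,0.93,-0.19,0.1,0,0,-0.34],[145,0.93,-0.16,0.1,0,0,-0.33]]
40 end [0.4001 0.155  0.2   ] [3.142 0.    1.65 ]
```

Call:
move_arm(motion=[[145, 0.9, -0.4, -0.1, 0, 0, -0.3], [145, 0.9, -0.4, -0.1, 0, 0, -0.3], [145, 0.9, -0.4, -0.1, 0, 0, -0.3], [145, 0.9, -0.3, -0.1, 0, 0, -0.3], [145, 0.95, -0.3, -0.1, 0, 0, -0.3], [145, 0.95, -0.3, -0.1, 0, 0, -0.3], [145, 0.95, -0.2, -0.1, 0, 0, -0.3], [145, 0.95, -0.2, 0, 0, 0, -0.3], [145, 0.95, -0.2, 0, 0, 0, -0.3], [145, 0.95, -0.1, 0, 0, 0, -0.3], [145, 0.95, -0.1, 0, 0, 0, -0.3], [145, 0.95, -0.1, 0, 0, 0, -0.3]], newtons=20)

```text
time: 2.75
tool_pos: [0.3277, -0.346, 0.2087]
tool_rot: [3.141, 0.0, 0.674]
contact_force: [0.7, -0.6, -0.6]
opening: 0.0394
```

Call:
move_arm(motion=[[145, 0.95, 0, -0.1, 0, 0, -0.3], [145, 0.95, 0, -0.1, 0, 0, -0.3], [145, 0.95, 0, -0.1, 0, 0, -0.3], [145, 0.95, 0, 0, 0, 0, -0.3], [145, 0.95, 0.1, 0, 0, 0, -0.3], [145, 0.8, -0.5, 0, 0, 0, -0.35], [145, 0.85, -0.5, 0, 0, 0, -0.35], [145, 0.85, -0.45, 0, 0, 0, -0.35], [145, 0.87, -0.43, 0, 0, 0, -0.33], [145, 0.9, -0.4, 0, 0, 0, -0.33], [145, 0.9, -0.37, 0, 0, 0, -0.33], [145, 0.92, -0.34, 0, 0, 0, -0.33]])

```text
time: 4.25
tool_pos: [0.4223, -0.1496, 0.2148]
tool_rot: [3.141, 0.0, 1.079]
contact_force: [-0.2, 0.3, 0.7]
opening: 0.04
```

```bash
python3 - <<'E'
from h import *
s=robot.observe(); print(s['time'],s['tool_pos'],s['tool_rot'],s['opening'])
D=lambda y:rpy(np.pi,0,y)
p,d,k=snap('wrist','w1.png')
plan([((.44,-.03,.22),D(1.3),145,1),((.40,.155,.20),D(1.65),145,1)])
E
```

```text
4.25 [ 0.42234687 -0.14957723  0.21475921] [3.14133311e+00 1.01512973e-04 1.07933061e+00] 0.0399594701927908
[[145,0.93,-0.33,-0.04,0,0,-0.35],[145,0.95,-0.3,-0.04,0,0,-0.35],[145,0.96,-0.26,-0.05,0,-0.01,-0.34],[145,0.96,-0.23,-0.04,0,0,-0.35],[145,0.98,-0.19,-0.04,0,0,-0.35],[145,0.97,-0.16,-0.05,0,0,-0.35],[145,0.84,-0.44,0.1,0,0,-0.33],[145,0.85,-0.41,0.1,0,0,-0.34],[145,0.87,-0.38,0.1,0,0,-0.33],[145,0.88,-0.35,0.1,0,0,-0.34],[145,0.89,-0.32,0.1,0,0,-0.33],[145,0.9,-0.29,0.1,0,0,-0.33]]
[[145,0.91,-0.25,0.1,0,0,-0.34],[145,0.92,-0.22,0.1,0,0,-0.33],[145,0.93,-0.2,0.11,0,0,-0.34],[145,0.93,-0.15,0.1,0,0,-0.33]]
16 end [0.4001 0.1549 0.1999] [-3.141 -0.     1.65 ]
```

View pics/w1.png

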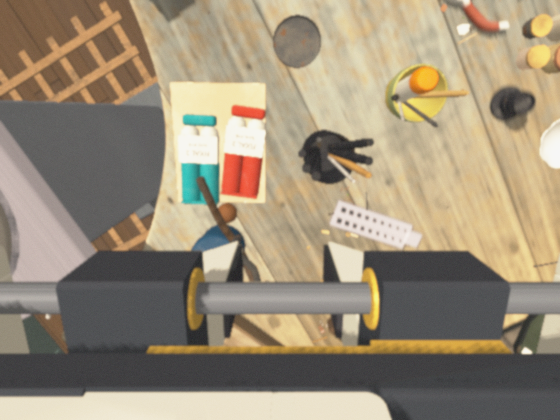

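```bash
python3 - <<'E'
from h import *
z=np.load('last_wrist.npz'); d=z['d'];K=z['K']
s=robot.observe(); T=R.from_euler('xyz',s['tool_rot']).as_matrix(); t=s['tool_pos']
def tool(u,v):
    q=np.array([(u-K[0,2])/K[0,0],-(v-K[1,2])/K[1,1],-1])*d[v,u]
    return (T.T@(z['R']@q+z['t']-t)*1000).round(0)
for v in (245,252,256,260,280,300,320,340,350,360,390,415):
    print(v,[(u,)+tuple(map(int,tool(u,v))) if d[v,u]>0 else 0 for u in (2,30,70,90,120,180,205,230,280,345)])
E
```

```text
245 [(2, -87, -341, 204), (30, -92, -316, 216), (70, -91, -265, 214), (90, -101, -253, 238), (120, -424, -617, 1042), (180, -92, -127, 215), (205, -71, -84, 163), (230, 10, -24, -37), (280, -92, -2, 215), (345, -92, 79, 214)]
252 [(2, 33, -78, -100), (30, -101, -317, 215), (70, -101, -267, 216), (90, -107, -251, 230), (120, 35, -42, -106), (180, 35, -26, -105), (205, 10, -34, -45), (230, 10, -23, -45), (280, -102, -2, 216), (345, 10, 29, -46)]
256 [(2, 32, -77, -101), (30, -107, -319, 217), (70, -106, -267, 215), (90, 35, -49, -107), (120, 35, -41, -108), (180, 35, -26, -107), (205, 10, -33, -50), (230, 10, -22, -50), (280, -107, -2, 214), (345, 9, 28, -50)]
260 [(2, 30, -79, -100), (30, -112, -319, 215), (70, -112, -268, 215), (90, 35, -48, -109), (120, 35, -40, -110), (180, 35, -25, -109), (205, 10, -32, -55), (230, 10, -21, -54), (280, -112, -2, 215), (345, 9, 28, -54)]
280 [(2, 25, -79, -101), (30, -139, -324, 214), (70, 35, -47, -120), (90, 35, -42, -120), (120, 34, -36, -119), (180, 35, -22, -120), (205, 9, -28, -71), (230, 8, -19, -69), (280, -140, -2, 215), (345, 10, 24, -72)
[... 822 characters left out ...]
-11, -125), (280, 21, 0, -126), (345, 21, 15, -126)]
360 [(2, 24, -54, -133), (30, 25, -48, -134), (70, 25, -40, -134), (90, 24, -37, -132), (120, 24, -31, -132), (180, 24, -19, -133), (205, 24, -15, -132), (230, 25, -9, -134), (280, 24, 0, -133), (345, 25, 13, -134)]
390 [(2, 25, -48, -141), (30, 23, -44, -139), (70, 24, -37, -140), (90, 24, -33, -140), (120, 24, -28, -140), (180, 24, -17, -141), (205, 24, -13, -140), (230, 24, -8, -140), (280, 24, 0, -140), (345, 24, 12, -140)]
415 [(2, 23, -46, -144), (30, 23, -40, -145), (70, 24, -34, -145), (90, 23, -31, -145), (120, 23, -26, -144), (180, 24, -16, -146), (205, 25, -11, -147), (230, 25, -8, -146), (280, 24, 0, -146), (345, 24, 11, -146)]
```

Call:
move_arm(motion=[[145, 0.93, -0.33, -0.05, 0, 0, -0.35], [145, 0.95, -0.3, -0.05, 0, 0, -0.35], [145, 0.95, -0.25, -0.05, 0, 0, -0.35], [145, 0.96, -0.23, -0.05, 0, 0, -0.35], [145, 0.97, -0.2, -0.05, 0, 0, -0.35], [145, 0.97, -0.15, -0.05, 0, 0, -0.35], [145, 0.84, -0.44, 0.1, 0, 0, -0.33], [145, 0.85, -0.4, 0.1, 0, 0, -0.34], [145, 0.87, -0.4, 0.1, 0, 0, -0.33], [145, 0.88, -0.35, 0.1, 0, 0, -0.34], [145, 0.9, -0.3, 0.1, 0, 0, -0.33], [145, 0.9, -0.3, 0.1, 0, 0, -0.33]])

```text
time: 5.8
tool_pos: [0.4164, 0.0782, 0.2086]
tool_rot: [3.141, 0.0, 1.508]
contact_force: [0.2, 0.2, -0.3]
opening: 0.04
```

```bash
python3 - <<'E'
from h import *
s=robot.observe(); print(s['time'],s['tool_pos'],s['tool_rot'],s['opening'])
D=lambda y:rpy(np.pi,0,y)
p,d,k=snap('wrist','w2.png')
for l in ['case','lid_handle','lid_hinge']: print(l,loc('wrist',l))
E
```

```text
5.8 [0.41641194 0.07815243 0.20864587] [3.14129468e+00 2.18291891e-04 1.50802036e+00] 0.039993426369260024
case [(0.84, array([0.4489, 0.1668, 0.0013])), (0.62, array([0.4666, 0.163 , 0.0155]))]
lid_handle [(0.7, array([0.4023, 0.1603, 0.0708]))]
lid_hinge [(0.63, array([0.5206, 0.1696, 0.0275])), (0.34, array([0.4495, 0.1666, 0.0005]))]
```

View pics/w2.png

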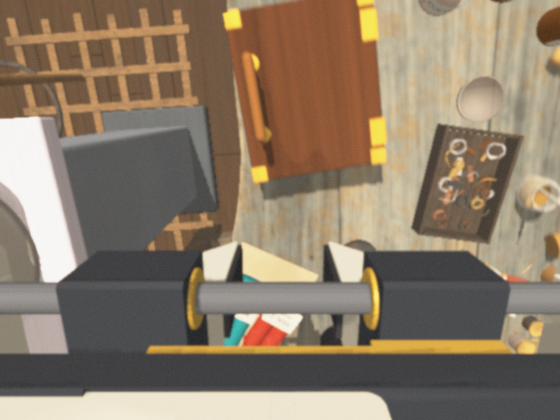

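```bash
python3 - <<'E'
from h import *
a,b,c,h1,h2=[px('wrist',*u) for u in [(233,20),(261,176),(382,158),(249,63),(263,135)]]
print(a,b,c,h1,h2); f=lambda v:np.arctan2(-v[0],v[1])
print(f(a-b),np.arctan2(*(c-b)[1::-1]),f(h1-h2))
D=lambda y:rpy(np.pi,0,y)
plan([((.402,.160,.13),D(1.66),145,1),((.402,.160,.055),D(1.66),145,1)])
E
```

```text
[0.38030894 0.23427424 0.03938691] [0.39462957 0.08513527 0.03893835] [0.52163322 0.09597599 0.03828184] [0.39487361 0.19146296 0.07608671] [0.40221041 0.12968697 0.07639387]
0.09572855805411404 0.08515120878943333 0.1182109187103416
[[145,0.82,-0.2,0.79,0,0,-0.29],[145,0.82,-0.18,0.78,0,0,-0.29],[145,0.82,-0.15,0.79,0,0,-0.3],[145,0.83,-0.12,0.79,0,0,-0.29],[145,0.84,-0.1,0.78,0,0.01,-0.29],[145,0,0,0.94,0,0,0],[145,0,0,0.94,0,0,0],[145,0,0,0.94,0,0,0],[145,-0.01,0,0.93,0,0,0]]
9 end [0.4021 0.1599 0.0551] [ 3.141e+00 -1.000e-03  1.660e+00]
```

Call:
move_arm(motion=[[145, 0.82, -0.2, 0.8, 0, 0, -0.3], [145, 0.82, -0.18, 0.8, 0, 0, -0.3], [145, 0.82, -0.16, 0.8, 0, 0, -0.3], [145, 0.83, -0.14, 0.8, 0, 0, -0.3], [145, 0.84, -0.12, 0.8, 0, 0, -0.3], [145, 0, -0.1, 0.94, 0, 0, 0], [145, 0, 0, 0.94, 0, 0, 0], [145, 0, 0, 0.94, 0, 0, 0], [145, 0, 0, 0.9, 0, 0, 0], [200, 0, 0, 0, 0, 0, 0], [255, 0, 0, 0, 0, 0, 0], [255, 0, 0, 0, 0, 0, 0]], newtons=12)

```text
time: 7.5
tool_pos: [0.3997, 0.1599, 0.0549]
tool_rot: [3.14, -0.0, 1.663]
contact_force: [0.8, -0.3, 0.4]
opening: 0.014
```

```bash
python3 - <<'E'
from h import *
s=robot.observe(); print(s['time'],s['tool_pos'],s['tool_rot'],s['opening'],s['contact_force'])
snap('side','s3.png')
E
```

```text
7.5 [0.39969609 0.15991824 0.05493563] [ 3.13999179e+00 -3.60701162e-05  1.66318009e+00] 0.014024863878177677 [ 0.81789876 -0.30701872  0.38330543]
```

View pics/s3.png

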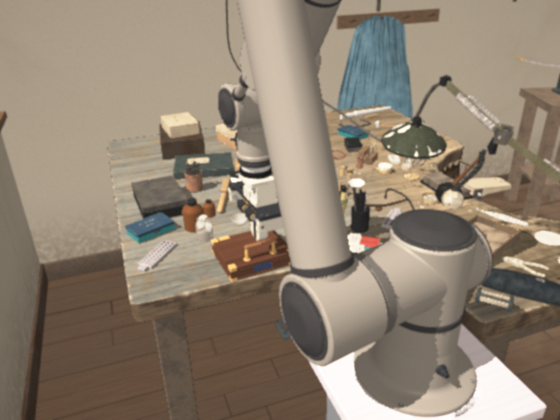

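```bash
python3 - <<'E'
from h import *
s=robot.observe()
q0=R.from_euler('xyz',s['tool_rot']); yc=.093
e=np.array([np.cos(yc),np.sin(yc),0]);ay=np.array([-np.sin(yc),np.cos(yc),0])
p0=s['tool_pos']; g0=p0+q0.apply([0,0,-.019]); h=g0+.122*e; h[2]=.028
r0=g0-h; legs=[]
for th in np.linspace(0,1.97,19)[1:]:
    g=h+R.from_rotvec(ay*th).apply(r0); tau=np.radians(22)*max(0,min(1,(th-.6)/1.3))
    q=R.from_rotvec(ay*tau)*q0
    legs.append((g+q.apply([0,0,.019]),q,255,1))
print(h,g); plan(legs)
E
```

```text
[0.52102976 0.17129794 0.028     ] [0.61032499 0.17962642 0.12257828]
[[255,0,0.29,-0.65,0,0,0],[255,0,0.36,-0.62,0,0,0],[255,0,0.42,-0.57,0,0,0],[255,0,0.48,-0.53,0,0,0],[255,0,0.54,-0.47,0,0,0],[255,0,0.57,-0.4,0.16,0,0],[255,0,0.59,-0.35,0.31,0,0],[255,0,0.61,-0.31,0.31,0,0],[255,0,0.64,-0.25,0.31,0,0],[255,0,0.65,-0.2,0.3,0,0],[255,0,0.67,-0.15,0.31,0,0],[255,0,0.68,-0.09,0.31,0,0]]
[[255,0,0.68,-0.04,0.31,0,0],[255,0,0.68,0.02,0.31,0,0],[255,0,0.68,0.07,0.31,0,0],[255,0,0.67,0.13,0.31,0,0],[255,0,0.66,0.18,0.31,0,0],[255,0.01,0.66,0.23,0.11,0,0]]
18 end [0.6033 0.1791 0.105 ] [-2.759 -0.     1.663]
```

Call:
move_arm(motion=[[255, 0, 0, 0, 0, 0, 0], [255, 0, 0.29, -0.65, 0, 0, 0], [255, 0, 0.36, -0.62, 0, 0, 0], [255, 0, 0.42, -0.57, 0, 0, 0], [255, 0, 0.48, -0.53, 0, 0, 0], [255, 0, 0.54, -0.47, 0, 0, 0]])

```text
time: 8.3
tool_pos: [0.4411, 0.1639, 0.1117]
tool_rot: [3.141, 0.0, 1.664]
contact_force: [0.5, 0.3, 0.1]
opening: 0.0004
```

Call:
move_arm(motion=[[255, 0, 0.57, -0.4, 0.16, 0, 0], [255, 0, 0.59, -0.35, 0.31, 0, 0], [255, 0, 0.61, -0.31, 0.31, 0, 0], [255, 0, 0.64, -0.25, 0.31, 0, 0], [255, 0, 0.65, -0.2, 0.3, 0, 0], [255, 0, 0.67, -0.15, 0.31, 0, 0]])

```text
time: 9.05
tool_pos: [0.517, 0.1709, 0.1391]
tool_rot: [-2.963, 0.0, 1.664]
contact_force: [1.1, 0.3, 0.7]
opening: 0.0005
```

```bash
python3 - <<'E'
from h import *
s=robot.observe(); print(s['time'],s['tool_pos'],s['tool_rot'],s['opening'],s['contact_force'],s['torque'],s['qpos'])
snap('side','s4.png'); snap('top','t4.png')
E
```

```text
9.05 [0.51701044 0.17093088 0.13913592] [-2.96281668e+00  5.59764305e-05  1.66350289e+00] 0.0005233103102383755 [1.0629503  0.33358797 0.72975815] [-0.01141756 -0.1846333   0.03143278] [0.16968148 0.53891041 1.38122504 0.01382181 1.39973515 0.07340971]
```

View pics/t4.png

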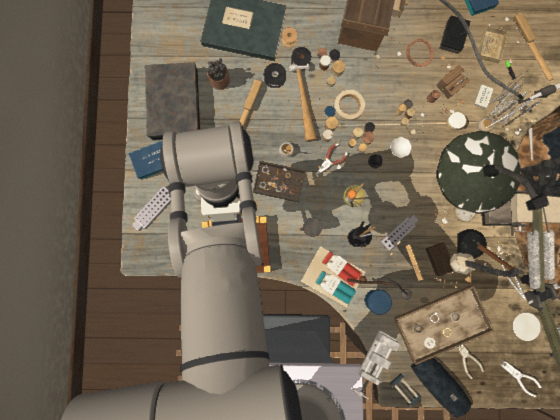

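View pics/s4.png

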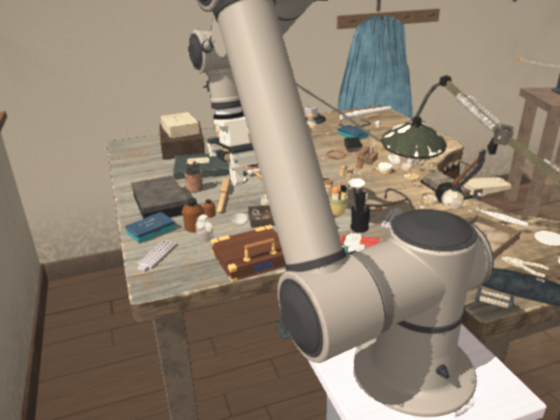

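```bash
python3 - <<'E'
from h import *
print(robot.tcp_to_grasp)
s=robot.observe(); snap('wrist','w5.png')
z=np.load('last_wrist.npz'); d=z['d'];K=z['K']
T=R.from_euler('xyz',s['tool_rot']).as_matrix(); t=s['tool_pos']
v,u=np.nonzero((d>0)&(d<.22)); q=np.stack([(u-K[0,2])/K[0,0],-(v-K[1,2])/K[1,1],-np.ones(len(u))],1)*d[v,u][:,None]
P=((q@z['R'].T+z['t'])-t)@T*1000
m=P[:,2]>-75; print(m.sum()); Pm=P[m]; i=np.argsort(-Pm[:,2])[:40:4]; print(Pm[i].round(1)); 
for zz in range(-70,-30,4):
    k=abs(Pm[:,2]-zz)<2
    if k.any(): print(zz,Pm[k].min(0).round(1),Pm[k].max(0).round(1))
E
```

```text
0.0188
4342
[[114.1 152.   49.2]
 [112.8 147.3  48.5]
 [113.4 149.6  48.2]
 [111.6 143.4  47.9]
 [109.8 139.8  47.8]
 [112.1 162.1  47.8]
 [109.8 142.9  47.7]
 [110.9 142.   47.6]
 [108.6 140.5  47.5]
 [112.6 159.9  47.4]]
-70 [  9.3  -2.1 -70.2] [ 10.4   2.2 -68. ]
-66 [  9.1  -2.1 -67.8] [ 10.1   2.3 -64. ]
-62 [  9.1  -3.4 -63.8] [ 11.6   3.5 -60. ]
-58 [  9.1  -3.5 -59.9] [ 11.9   3.6 -56. ]
-54 [  9.1  -3.6 -55.9] [ 11.9   3.7 -52. ]
-50 [  9.3  -3.7 -51.8] [ 11.9   3.8 -48. ]
-46 [ -3.6  -4.7 -47.9] [ 12.    3.9 -44.1]
-42 [ -4.2 -13.4 -44. ] [ 11.8  13.6 -40. ]
-38 [  5.4 -10.9 -40. ] [ 11.7  11.  -36. ]
-34 [  9.2  -7.3 -36. ] [ 11.7   7.  -32.4]
```

View pics/w5.png

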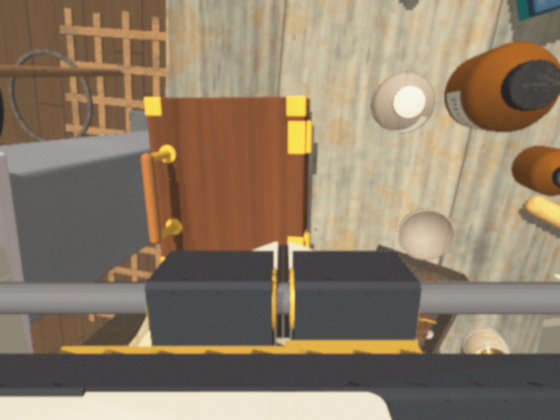

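```bash
python3 - <<'E'
from h import *
D=lambda y:rpy(np.pi,0,y)
plan([((.398,.160,.115),D(1.663),145,1),((.398,.160,.021),D(1.663),145,1)])
E
```

```text
[[145,0,-0.94,0.37,-0.28,0,0],[145,0,-0.96,0.34,-0.29,0,0],[145,0.01,-0.96,0.31,-0.28,0,0],[145,0,-0.97,0.28,-0.29,0,0],[145,0,-0.99,0.25,-0.28,0,0],[145,0,-0.98,0.23,-0.28,0,0],[145,0,0,0.94,0,0,0],[145,0,0,0.94,0,0,0],[145,0,0,0.94,0,0,0],[145,0,0,0.94,0,0,0],[145,0,0,0.94,0,0,0]]
11 end [0.398  0.16   0.0209] [-3.141  0.     1.663]
```

Call:
move_arm(motion=[[145, 0, -0.94, 0.35, -0.28, 0, 0], [145, 0, -0.96, 0.35, -0.28, 0, 0], [145, 0, -0.96, 0.3, -0.28, 0, 0], [145, 0, -0.97, 0.28, -0.28, 0, 0], [145, 0, -0.98, 0.25, -0.28, 0, 0], [145, 0, -0.98, 0.25, -0.28, 0, 0], [145, 0, 0, 0.94, 0, 0, 0], [145, 0, 0, 0.94, 0, 0, 0], [145, 0, 0, 0.94, 0, 0, 0], [145, 0, 0, 0.94, 0, 0, 0], [145, 0, 0, 0.94, 0, 0, 0]])

```text
time: 10.58
tool_pos: [0.3969, 0.1598, 0.0213]
tool_rot: [-3.14, 0.0, 1.664]
contact_force: [-0.0, -0.5, -0.3]
opening: 0.0396
```

Call:
move_arm(motion=[[255, 0, 0, 0, 0, 0, 0], [255, 0, 0, 0, 0, 0, 0], [255, 0, 0, 0, 0, 0, 0]], newtons=12)

```text
time: 10.95
tool_pos: [0.3981, 0.16, 0.0223]
tool_rot: [-3.141, -0.0, 1.664]
contact_force: [0.7, -0.3, 0.1]
opening: 0.0144
```

```bash
python3 - <<'E'
from h import *
s=robot.observe(); print(s['tool_pos'],s['tool_rot'],s['opening'],s['contact_force'])
q0=R.from_euler('xyz',s['tool_rot']); yc=.093; G=.051
e=np.array([np.cos(yc),np.sin(yc),0]);ay=np.array([-np.sin(yc),np.cos(yc),0])
p0=s['tool_pos']; g0=p0+q0.apply([0,0,-G]); h=g0+.122*e; h[2]=.028
r0=g0-h; legs=[]
for th in np.linspace(0,1.97,19)[1:]:
    g=h+R.from_rotvec(ay*th).apply(r0); tau=np.radians(22)*max(0,min(1,(th-.6)/1.3))
    q=R.from_rotvec(ay*tau)*q0
    legs.append((g+q.apply([0,0,G]),q,255,1))
print(h,g); plan(legs)
E
```

```text
[0.39812365 0.15995231 0.02231979] [-3.14117897e+00 -8.96102529e-05  1.66358016e+00] 0.014388421616368458 [ 0.73382666 -0.33697411  0.09549424]
[0.51961787 0.17127937 0.028     ] [0.60840838 0.17956077 0.12279213]
[[255,0,0.28,-0.65,0,0,0],[255,0,0.36,-0.62,0,0,0],[255,0,0.42,-0.58,0,0,0],[255,0,0.47,-0.52,0,0,0],[255,0,0.54,-0.47,0,0,0],[255,0,0.54,-0.41,0.16,0,0],[255,0,0.53,-0.36,0.31,0,0],[255,0,0.56,-0.31,0.31,0,0],[255,0,0.59,-0.25,0.31,0,0],[255,0,0.6,-0.21,0.3,0,0],[255,0,0.61,-0.15,0.31,0,0],[255,0,0.62,-0.1,0.31,0,0]]
[[255,0,0.63,-0.04,0.31,0,0],[255,0,0.63,0.01,0.31,0,0],[255,0,0.63,0.07,0.31,0,0],[255,0,0.61,0.12,0.31,0,0],[255,0,0.61,0.18,0.31,0,0],[255,0,0.65,0.22,0.11,0,0]]
18 end [0.5895 0.1778 0.0756] [-2.757 -0.     1.664]
```

Call:
move_arm(motion=[[255, 0, 0, 0, 0, 0, 0], [255, 0, 0, 0, 0, 0, 0], [255, 0, 0.28, -0.65, 0, 0, 0], [255, 0, 0.36, -0.62, 0, 0, 0]])

```text
time: 11.45
tool_pos: [0.4078, 0.1608, 0.0469]
tool_rot: [-3.134, 0.0, 1.664]
contact_force: [-5.2, -0.1, 1.4]
opening: 0.0093
```

Call:
move_arm(motion=[[255, 0, 0.42, -0.58, 0, 0, 0], [255, 0, 0.47, -0.52, 0, 0, 0], [255, 0, 0.54, -0.47, 0, 0, 0], [255, 0, 0.54, -0.41, 0.16, 0, 0], [255, 0, 0.53, -0.36, 0.31, 0, 0], [255, 0, 0.56, -0.31, 0.31, 0, 0]])

```text
time: 12.2
tool_pos: [0.4712, 0.1666, 0.101]
tool_rot: [-3.056, 0.0, 1.664]
contact_force: [-3.4, -1.2, 4.7]
opening: 0.0089
```

Call:
move_arm(motion=[[255, 0, 0.59, -0.25, 0.31, 0, 0], [255, 0, 0.6, -0.2, 0.3, 0, 0], [255, 0, 0.61, -0.15, 0.31, 0, 0], [255, 0, 0.62, -0.1, 0.31, 0, 0]])

```text
time: 12.7
tool_pos: [0.5217, 0.1713, 0.1074]
tool_rot: [-2.929, 0.0, 1.664]
contact_force: [-0.9, 0.3, 0.6]
opening: 0.0088
```

Call:
move_arm(motion=[[255, 0, 0.63, -0.05, 0.31, 0, 0], [255, 0, 0.63, 0, 0.31, 0, 0], [255, 0, 0.63, 0.06, 0.31, 0, 0], [255, 0, 0.62, 0.12, 0.31, 0, 0]])

```text
time: 13.2
tool_pos: [0.5692, 0.1756, 0.0915]
tool_rot: [-2.799, 0.0, 1.663]
contact_force: [1.1, -0.8, -0.3]
opening: 0.0088
```

Call:
move_arm(motion=[[255, 0, 0.61, 0.18, 0.31, 0, 0], [255, 0, 0.62, 0.2, 0.11, 0, 0], [255, 0, 0, 0, 0, 0, 0]])

```text
time: 13.58
tool_pos: [0.5893, 0.1773, 0.0746]
tool_rot: [-2.755, 0.0, 1.663]
contact_force: [0.0, -1.0, -1.5]
opening: 0.009
```

```bash
python3 - <<'E'
from h import *
s=robot.observe(); print(s['tool_pos'],s['tool_rot'],s['opening'],s['contact_force'])
snap('wrist','w6.png')
E
```

```text
[0.58927924 0.17734679 0.07464294] [-2.75450782e+00  4.52574683e-04  1.66327760e+00] 0.00898274740002125 [ 0.03181872 -0.99159192 -1.54197768]
```

View pics/w6.png

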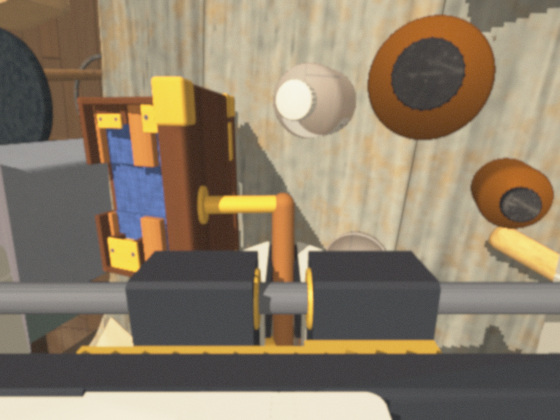

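```bash
python3 - <<'E'
from h import *
D=lambda y:rpy(np.pi,0,y)
s=robot.observe(); q=R.from_euler('xyz',s['tool_rot']); p=s['tool_pos']+q.apply([0,0,-.06])
plan([(None,None,195,2),(p,None,195,1),((.545,.389,.16),D(2.41),90,1)])
E
```

```text
[[195,0,0,0,0,0,0],[195,0,0,0,0,0,0],[195,0,0,-1,0,0,0],[195,0,0,-1,0,0,0],[195,0,0,-1,0,0,0],[90,0.98,-0.25,-0.04,-0.32,-0.12,-0.64],[90,0.99,-0.18,-0.07,-0.32,-0.13,-0.64],[90,1,-0.11,-0.08,-0.32,-0.12,-0.64],[90,1,-0.04,-0.1,-0.32,-0.13,-0.64],[90,1,0.03,-0.11,-0.32,-0.12,-0.64],[90,1,0.1,-0.12,-0.32,-0.13,-0.64],[90,0.98,0.17,-0.13,-0.32,-0.12,-0.64]]
[[90,0.97,0.24,-0.14,-0.32,-0.13,-0.64],[90,0.95,0.31,-0.14,-0.32,-0.12,-0.64],[90,0.93,0.38,-0.14,-0.32,-0.13,-0.64],[90,0.89,0.44,-0.14,-0.32,-0.12,-0.64]]
16 end [0.545 0.389 0.16 ] [-3.142 -0.     2.41 ]
```

Call:
move_arm(motion=[[195, 0, 0, 0, 0, 0, 0], [195, 0, 0, 0, 0, 0, 0], [195, 0, 0, -1, 0, 0, 0], [195, 0, 0, -1, 0, 0, 0], [195, 0, 0, -1, 0, 0, 0]])

```text
time: 14.25
tool_pos: [0.6116, 0.1799, 0.1321]
tool_rot: [-2.756, -0.0, 1.664]
contact_force: [-0.4, 0.3, 0.3]
opening: 0.0218
```

Call:
move_arm(motion=[[90, 0.98, -0.25, -0.05, -0.32, -0.12, -0.64], [90, 0.99, -0.18, -0.07, -0.32, -0.13, -0.64], [90, 1, -0.1, -0.08, -0.32, -0.12, -0.64], [90, 1, -0.04, -0.1, -0.32, -0.13, -0.64], [90, 1, 0.03, -0.1, -0.32, -0.12, -0.64], [90, 1, 0.1, -0.12, -0.32, -0.13, -0.64], [90, 0.98, 0.17, -0.13, -0.32, -0.12, -0.64], [90, 0.97, 0.24, -0.14, -0.32, -0.13, -0.64], [90, 0.95, 0.31, -0.14, -0.32, -0.12, -0.64], [90, 0.93, 0.38, -0.14, -0.32, -0.13, -0.64], [90, 0.9, 0.44, -0.14, -0.32, -0.12, -0.64]])

```text
time: 15.62
tool_pos: [0.5445, 0.3902, 0.1613]
tool_rot: [3.139, 0.0, 2.413]
contact_force: [-1.1, -0.7, -0.4]
opening: 0.0595
```

```bash
python3 - <<'E'
from h import *
s=robot.observe(); print(s['time'],s['tool_pos'],s['tool_rot'],s['opening'],s['contact_force'])
snap('wrist','w7.png'); 
for l in ['plate_large_mid','plate_large_tang']: print(l,loc('wrist',l))
snap('side','s7.png'); snap('top','t7.png')
for l in ['thumb_channel','bay_large','bay_large_keeper','bay_large_lip','bay_small','bay_small_keeper','bay_small_lip','lid_hinge']: print(l,loc('top',l),loc('side',l))
E
```

```text
15.625 [0.5445325  0.39023499 0.16127856] [3.13915077e+00 4.26505093e-05 2.41256158e+00] 0.05949480537377062 [-1.11063764 -0.65225896 -0.37786127]
plate_large_mid [(0.79, array([0.5456, 0.3914, 0.0053]))]
plate_large_tang [(0.98, array([0.493 , 0.4356, 0.0041]))]
thumb_channel [(0.85, array([0.4462, 0.1668, 0.0067]))] [(0.56, array([0.4492, 0.1633, 0.001 ])), (0.32, array([ 0.495 , -0.2629,  0.0055]))]
bay_large [(0.6, array([0.4671, 0.1616, 0.0144]))] [(0.69, array([0.4651, 0.1575, 0.0164])), (0.62, array([0.5193, 0.1705, 0.0305]))]
bay_large_keeper [(0.81, array([0.4643, 0.2189, 0.0123])), (0.57, array([0.4106, 0.1123, 0.0154]))] [(0.93, array([0.4607, 0.2162, 0.0157]))]
bay_large_lip [(0.64, array([0.4738, 0.0979, 0.0156])), (0.23, array([ 0.5248, -0.3008,  0.0013]))] [(0.88, array([0.4742, 0.0993, 0.0117]))]
bay_small [(0.76, array([0.4073, 0.1643, 0.0135])), (0.56, array([0.4481, 0.1676, 0.0097]))] [(0.65, array([0.4035, 0.1616, 0.0146]))]
bay_small_keeper [(0.6, array([0.4127, 0.1146, 0.0138]))] [(0.85, array([0.4119, 0.1158, 0.0103]))]
bay_small_lip [(0.81, array([0.398 , 0.2155, 0.0132]))] [(0.71, array([0.3953, 0.2152, 0.0119])), (0.33, array([ 6.776e-01, -2.032e-01, -6.000e-04]))]
lid_hinge [(0.9, array([0.5156, 0.171 , 0.0284]))] [(0.92, array([0.52  , 0.168 , 0.0329]))]
```

View pics/w7.png

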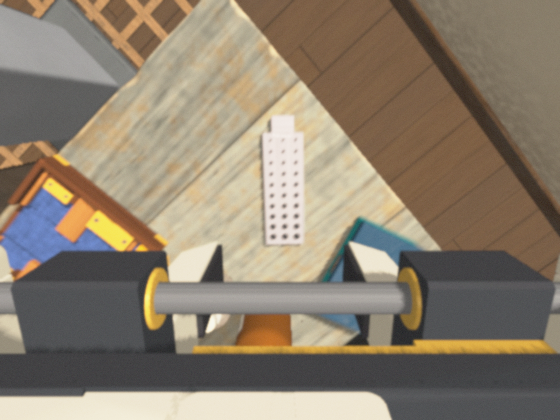

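View pics/s7.png

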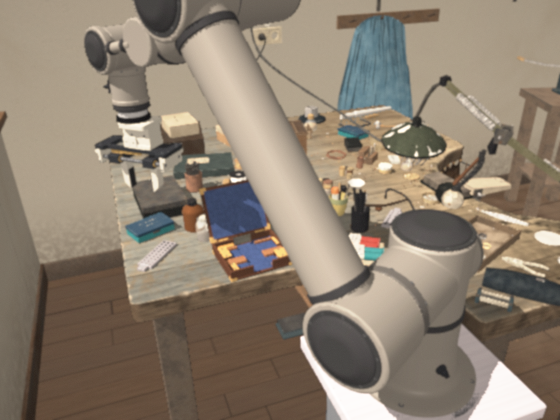

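```bash
python3 - <<'E'
from h import *
a=cv2.imread('pics/w7.png')[140:265,0:190]; cv2.imwrite('pics/w7z.png',cv2.resize(a,None,fx=4,fy=4,interpolation=cv2.INTER_CUBIC))
b=cv2.imread('pics/t7.png')[190:300,180:300]; cv2.imwrite('pics/t7z.png',cv2.resize(b,None,fx=5,fy=5,interpolation=cv2.INTER_CUBIC))
c=cv2.imread('pics/w7.png')[100:260,240:330]; cv2.imwrite('pics/w7p.png',cv2.resize(c,None,fx=3.5,fy=3.5,interpolation=cv2.INTER_CUBIC))
E
```

```text
(no output)
```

View pics/w7z.png

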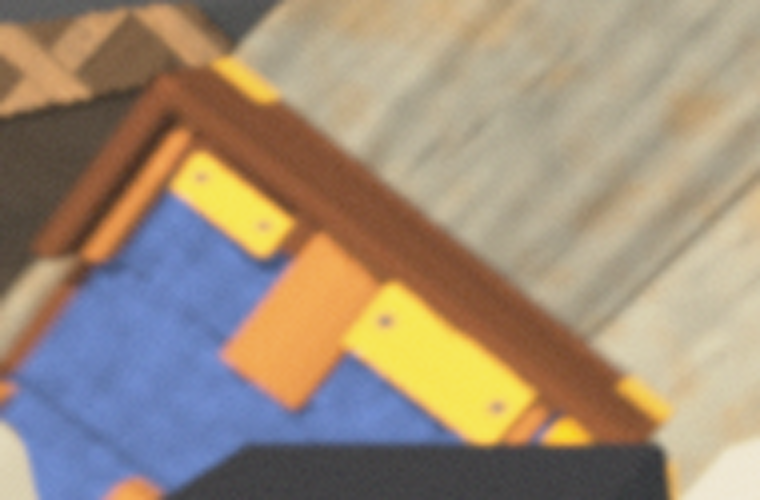

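View pics/t7z.png

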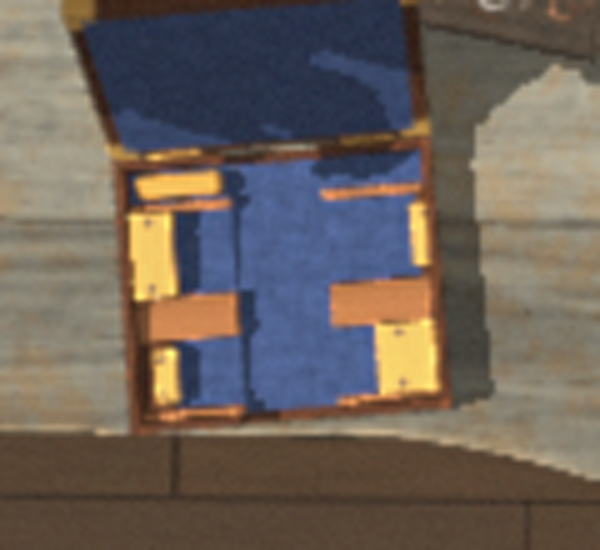

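View pics/w7p.png

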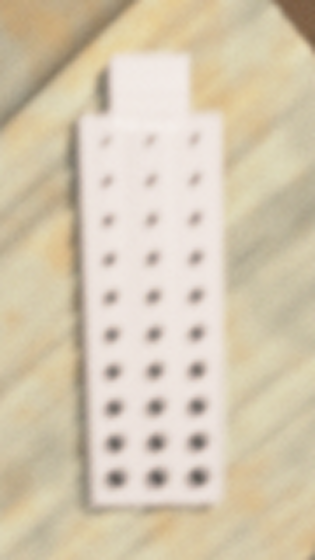

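```bash
cat >> h.py <<'E'
def ray(cam,u,v,zp):
    z=np.load('last_'+cam+'.npz');K=z['K']
    d=z['R']@np.array([(u-K[0,2])/K[0,0],-(v-K[1,2])/K[1,1],-1]); t=z['t']; return t+d*(zp-t[2])/d[2]
E
python3 - <<'E'
from h import *
T=lambda n,x,y,z:print(n,ray('wrist',x,y,z).round(4),px('wrist',x,y).round(4))
W=lambda x,y:(x/4,140+y/4)
a=ray('wrist',282.6,116.3,.008);b=ray('wrist',285.1,242.9,.008); print(a,b,np.linalg.norm(a-b),(a+b)/2,np.arctan2(*(a-b)[1::-1]))
T('keepmid',*W(420,395),.026);T('keep in1',*W(345,345),.026);T('lip in1',*W(170,190),.0225);T('lip in2',*W(270,255),.0225)
T('c1',*W(165,75),.028);T('c2',*W(665,420),.028);T('keep out1',*W(395,285),.026);T('keep out2',*W(540,385),.026)
Q=lambda n,x,y,z:print('top',n,ray('top',180+x/5,190+y/5,z).round(4))
Q('LK in',178,255,.026);Q('LL in',410,235,.0225);Q('SK in',376,360,.026);Q('SL in',178,375,.0225)
Q('corner -x+y',135,432,.028);Q('-x-y',450,405,.028);Q('hinge+y',112,162,.028);Q('hinge-y',430,135,.028)
E
```

```text
[0.49573564 0.43493156 0.008     ] [0.59439954 0.35033437 0.008     ] 0.1299663374334872 [0.54506759 0.39263297 0.008     ] 2.432801990974928
keepmid [0.4655 0.2239 0.026 ] [0.4655 0.2245 0.0269]
keep in1 [0.4445 0.2202 0.026 ] [0.4446 0.2208 0.0268]
lip in1 [0.3904 0.2173 0.0225] [0.3905 0.2177 0.0231]
lip in2 [0.4168 0.2224 0.0225] [0.4139 0.2138 0.0094]
c1 [0.3743 0.2422 0.028 ] [0.3739 0.2416 0.0271]
c2 [0.5107 0.2655 0.028 ] [0.5125 0.2513 0.0014]
keep out1 [0.4427 0.2414 0.026 ] [0.443  0.2424 0.0278]
keep out2 [0.4837 0.2481 0.026 ] [0.4837 0.2497 0.0286]
top LK in [0.4595 0.2171 0.026 ]
top LL in [0.4712 0.0983 0.0225]
top SK in [0.4072 0.1148 0.026 ]
top SL in [0.3984 0.216  0.0225]
top corner -x+y [0.3697 0.2365 0.028 ]
top -x-y [0.385  0.0768 0.028 ]
top hinge+y [0.5068 0.2519 0.028 ]
top hinge-y [0.5225 0.0886 0.028 ]
```

```bash
python3 - <<'E'
from h import *
D=lambda y:rpy(np.pi,0,y)
plan([((.45,.11,.14),D(1.665),90,1)])
E
```

```text
[[90,-0.41,-0.97,0.07,0,0,0.51],[90,-0.47,-0.95,0.08,0,0,0.51],[90,-0.51,-0.92,0.07,0,0,0.5],[90,-0.57,-0.89,0.07,0,0,0.51],[90,-0.61,-0.86,0.07,0,0,0.51],[90,-0.65,-0.82,0.08,0,0,0.51],[90,-0.7,-0.79,0.07,0,0,0.51],[90,-0.74,-0.76,0.07,0,0,0.51],[90,-0.78,-0.71,0.07,0,0,0.5],[90,-0.81,-0.67,0.08,0,0,0.51],[90,-0.85,-0.62,0.07,0,-0.01,0.51],[90,-0.88,-0.58,0.07,0,0,0.51]]
[[90,-0.91,-0.53,0.07,0,0,0.51],[90,-0.94,-0.49,0.08,0,0,0.51]]
14 end [0.4499 0.1099 0.14  ] [3.141 0.    1.664]
```

Call:
move_arm(motion=[[90, -0.4, -0.97, 0.07, 0, 0, 0.51], [90, -0.47, -0.95, 0.07, 0, 0, 0.51], [90, -0.5, -0.92, 0.07, 0, 0, 0.51], [90, -0.57, -0.9, 0.07, 0, 0, 0.51], [90, -0.6, -0.86, 0.07, 0, 0, 0.51], [90, -0.65, -0.82, 0.07, 0, 0, 0.51], [90, -0.7, -0.8, 0.07, 0, 0, 0.51], [90, -0.74, -0.76, 0.07, 0, 0, 0.51], [90, -0.78, -0.7, 0.07, 0, 0, 0.51], [90, -0.8, -0.67, 0.07, 0, 0, 0.51], [90, -0.85, -0.62, 0.07, 0, 0, 0.51], [90, -0.88, -0.58, 0.07, 0, 0, 0.51]])

```text
time: 18.18
tool_pos: [0.4626, 0.1499, 0.1437]
tool_rot: [3.141, -0.001, 1.767]
contact_force: [0.2, -0.1, -1.2]
opening: 0.0592
```

Call:
move_arm(motion=[[90, -0.9, -0.53, 0.07, 0, 0, 0.51], [90, -0.94, -0.5, 0.07, 0, 0, 0.51], [90, 0, 0, 0, 0, 0, 0]])

```text
time: 18.55
tool_pos: [0.4485, 0.11, 0.1409]
tool_rot: [3.141, -0.001, 1.661]
contact_force: [0.7, 0.6, -0.2]
opening: 0.0594
```

```bash
python3 - <<'E'
from h import *
s=robot.observe(); print(s['time'],s['tool_pos'],s['tool_rot'],s['qvel'].round(3))
p,d,c=snap('wrist','w8.png')
cv2.imwrite('pics/w8z.png',cv2.resize(p[0:250,120:420,::-1],None,fx=2.6,fy=2.4,interpolation=cv2.INTER_CUBIC))
for l in ['case','thumb_channel','bay_large','bay_large_keeper','bay_large_lip','bay_small','bay_small_keeper','bay_small_lip','lid_hinge']: print(l,loc('wrist',l)[:1])
E
```

```text
18.55 [0.44853219 0.10995948 0.14094504] [ 3.14132793e+00 -6.75239621e-04  1.66092478e+00] [ 0.029  0.012 -0.027  0.011 -0.001 -0.005]
case [(0.78, array([0.4497, 0.1682, 0.0013]))]
thumb_channel [(0.8, array([0.4469, 0.1627, 0.0077]))]
bay_large [(0.64, array([0.4676, 0.1621, 0.0126]))]
bay_large_keeper [(0.65, array([0.4677, 0.2258, 0.0092]))]
bay_large_lip [(0.68, array([0.4715, 0.1002, 0.009 ]))]
bay_small [(0.77, array([0.4055, 0.1669, 0.0152]))]
bay_small_keeper [(0.8, array([0.4093, 0.1156, 0.0137]))]
bay_small_lip [(0.7, array([0.4009, 0.2166, 0.0142]))]
lid_hinge [(0.64, array([0.5228, 0.1724, 0.0286]))]
```

View pics/w8z.png

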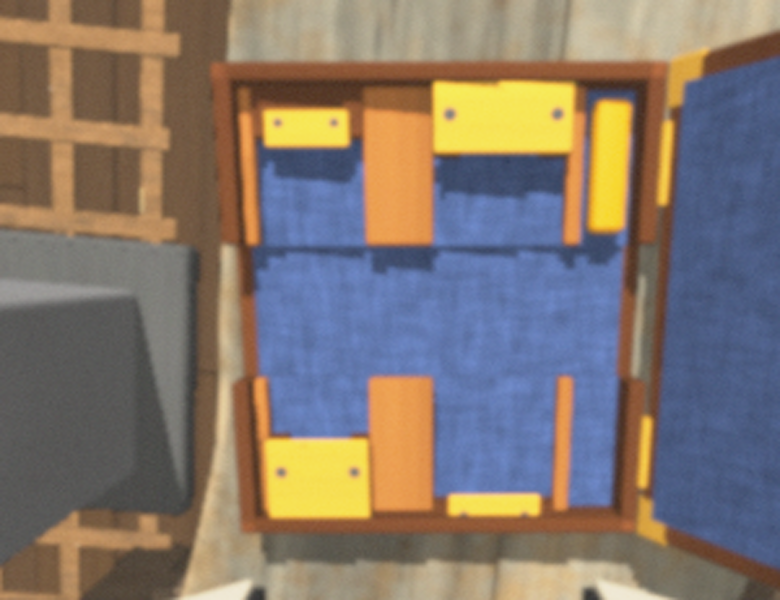

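```bash
python3 - <<'E'
from h import *
P=lambda X,Y,z:ray('wrist',120+X/2.6,Y/2.4,z)
yc=.094
e=np.array([np.cos(yc),np.sin(yc),0]);ay=np.array([-np.sin(yc),np.cos(yc),0]); o=np.array([.4498,.165,0])
def L(n,X,Y,z):
    p=P(X,Y,z); d=px('wrist',120+X/2.6,Y/2.4); print(n,p.round(4),'local mm',((p-o)@e*1e3).round(1),((p-o)@ay*1e3).round(1),'depthz',d[2].round(4))
for n,X,Y,z in [('ribM L top',365,240,.018),('ribM R top',434,240,.018),('ribR top',565,240,.018),('ribM L bot',369,382,.018),('ribM R bot',434,382,.018),('ribR bot',556,382,.018),('ribM R botend',434,500,.018),('ribR botend',555,500,.018),
 ('ribS top',260,240,.018),('ribS bot',269,382,.018),
 ('LK a',433,153,.026),('LK b',574,154,.026),('LL a',447,493,.0225),('LL b',541,493,.0225),('SL a',262,147,.0225),('SL b',350,147,.0225),('SK a',265,438,.026),('SK b',369,438,.026),
 ('c -x+y',214,64,.028),('c +x+y',663,64,.028),('c -x-y',242,532,.028),('c +x-y',640,530,.028),('chan top',400,245,.018),('chan bot',400,378,.018)]: L(n,X,Y,z)
E
```

```text
ribM L top [0.4226 0.1888 0.018 ] local mm -24.8 26.3 depthz 0.0184
ribM R top [0.4454 0.1909 0.018 ] local mm -1.9 26.2 depthz 0.0118
ribR top [0.4888 0.1948 0.018 ] local mm 41.6 26.0 depthz 0.0179
ribM L bot [0.4277 0.138  0.018 ] local mm -24.5 -24.8 depthz 0.0177
ribM R bot [0.4502 0.14   0.018 ] local mm -1.9 -24.9 depthz 0.0108
ribR bot [0.4924 0.1438 0.018 ] local mm 40.5 -25.1 depthz 0.011
ribM R botend [0.4545 0.094  0.018 ] local mm -2.0 -71.1 depthz 0.017
ribR botend [0.4981 0.0979 0.018 ] local mm 41.8 -71.3 depthz 0.0176
ribS top [0.3879 0.1857 0.018 ] local mm -59.7 26.4 depthz 0.0114
ribS bot [0.3931 0.1349 0.018 ] local mm -59.3 -24.7 depthz 0.0085
LK a [0.4424 0.2189 0.026 ] local mm -2.3 54.4 depthz 0.024
LK b [0.4867 0.2226 0.026 ] local mm 42.2 53.9 depthz 0.0177
LL a [0.4587 0.0985 0.0225] local mm 2.6 -67.1 depthz 0.0113
LL b [0.4919 0.1015 0.0225] local mm 36.0 -67.2 depthz 0.0102
SL a [0.388  0.2163 0.0225] local mm -56.7 56.9 depthz 0.0107
SL b [0.4159 0.2189 0.0225] local mm -28.7 56.8 depthz 0.0106
SK a [0.3939 0.115  0.026 ] local mm -60.3 -44.5 depthz 0.0186
SK b [0.4296 0.1182 0.026 ] local mm -24.5 -44.7 depthz 0.0224
c -x+y [0.3733 0.2399 0.028 ] local mm -69.1 81.8 depthz 0.0282
c +x+y [0.5097 0.2523 0.028 ] local mm 67.9 81.3 depthz 0.0291
c -x-y [0.3877 0.0781 0.028 ] local mm -70.0 -80.7 depthz 0.0275
c +x-y [0.5278 0.0914 0.028 ] local mm 70.7 -80.5 depthz 0.0322
chan top [0.4343 0.1881 0.018 ] local mm -13.2 24.5 depthz 0.0065
chan bot [0.4383 0.1404 0.018 ] local mm -13.7 -23.4 depthz 0.018
```

```bash
python3 - <<'E'
from h import *
D=lambda y:rpy(np.pi,0,y)
plan([((.5453,.3922,.09),D(2.435),95,1),((.5453,.3922,-.028),D(2.435),95,1)])
E
```

```text
[[95,0.97,0.44,0.18,0,0,-0.53],[95,0.94,0.48,0.18,0,0,-0.52],[95,0.92,0.54,0.19,0,0,-0.53],[95,0.88,0.59,0.18,0,0,-0.53],[95,0.85,0.64,0.18,0,0,-0.52],[95,0.81,0.68,0.18,0,0,-0.53],[95,0.78,0.73,0.18,0,0,-0.53],[95,0.73,0.77,0.18,0,0,-0.52],[95,0.69,0.8,0.19,0,0,-0.53],[95,0.64,0.85,0.18,0,0,-0.53],[95,0.6,0.88,0.18,0,0,-0.52],[95,0.55,0.91,0.18,0,0,-0.53]]
[[95,0.49,0.94,0.18,0,0,-0.53],[95,0.45,0.96,0.18,0,-0.01,-0.52],[95,0,0,0.98,0,0,0],[95,0,0,0.99,0,0,0],[95,0,0,0.98,0,0,0],[95,0,0,0.99,0,0,0],[95,0,0,0.98,0,0,0],[95,0,0,0.98,0,0.01,0]]
20 end [ 0.5453  0.3922 -0.0279] [ 3.141e+00 -1.000e-03  2.435e+00]
```

Call:
move_arm(motion=[[95, 0.97, 0.44, 0, 0, 0, -0.53], [95, 0.94, 0.48, 0, 0, 0, -0.53], [95, 0.92, 0.54, 0, 0, 0, -0.53], [95, 0.88, 0.59, 0, 0, 0, -0.53], [95, 0.85, 0.64, 0, 0, 0, -0.53], [95, 0.81, 0.68, 0, 0, 0, -0.53], [95, 0.78, 0.73, 0, 0, 0, -0.52], [95, 0.73, 0.77, 0.2, 0, 0, -0.52], [95, 0.69, 0.8, 0.5, 0, 0, -0.52], [95, 0.64, 0.85, 0.6, 0, 0, -0.52], [95, 0.6, 0.88, 0.6, 0, 0, -0.52], [95, 0.55, 0.91, 0.6, 0, 0, -0.52]])

```text
time: 20.55
tool_pos: [0.5315, 0.353, 0.0897]
tool_rot: [-3.141, -0.001, 2.325]
contact_force: [1.1, -0.1, -0.2]
opening: 0.0578
```

Call:
move_arm(motion=[[95, 0.5, 0.94, 0, 0, 0, -0.52], [95, 0.45, 0.96, 0, 0, 0, -0.52], [95, 0, 0, 1, 0, 0, 0], [95, 0, 0, 1, 0, 0, 0], [95, 0, 0, 1, 0, 0, 0], [95, 0, 0, 1, 0, 0, 0], [95, 0, 0, 1, 0, 0, 0], [95, 0, 0, 0.5, 0, 0, 0], [95, 0, 0, 0, 0, 0, 0]])

```text
time: 21.68
tool_pos: [0.5448, 0.392, -0.0201]
tool_rot: [-3.141, -0.001, 2.431]
contact_force: [-0.4, 0.6, 0.5]
opening: 0.0576
```

Call:
move_arm(motion=[[95, 0, 0, 0.35, 0, 0, 0], [95, 0, 0, 0.1, 0, 0, 0], [95, 0, 0, 0, 0, 0, 0]])

```text
time: 22.05
tool_pos: [0.5453, 0.3922, -0.0279]
tool_rot: [3.141, -0.0, 2.431]
contact_force: [0.2, -0.9, -0.0]
opening: 0.0577
```

```bash
python3 - <<'E'
from h import *
s=robot.observe(); print(s['tool_pos'],s['contact_force'])
snap('wrist','w9.png')
E
```

```text
[ 0.5452526   0.39221806 -0.02788504] [ 0.24073924 -0.86994913 -0.00165454]
```

View pics/w9.png

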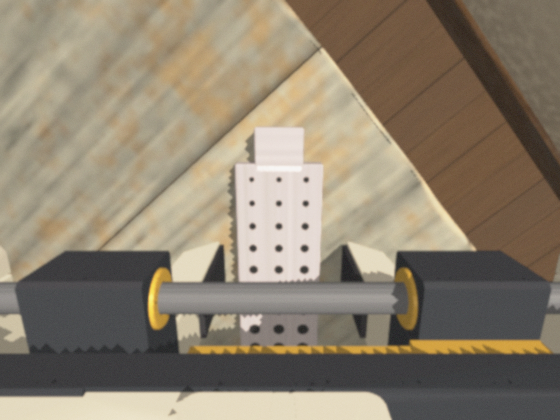

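Call:
move_arm(motion=[[95, 0, 0, 0.1, 0, 0, 0], [255, 0, 0, 0, 0, 0, 0], [255, 0, 0, 0, 0, 0, 0], [255, 0, 0, 0, 0, 0, 0]], newtons=40)

```text
time: 22.6
tool_pos: [0.5449, 0.3919, -0.0301]
tool_rot: [-3.141, -0.001, 2.431]
contact_force: [-0.5, -1.6, 1.2]
opening: 0.0394
```

```bash
python3 - <<'E'
from h import *
s=robot.observe(); print(s['tool_pos'],s['contact_force'],s['opening'])
yc=.094
case=R.from_euler('z',yc); L=.032
C=np.array([.4702,.1617,0])
def tgt(dx,dy,zc,tau,psi):
    # plate centre at bay + (dx,dy) local, height zc ; tool flush; tau tilt about case y (tool top toward -x positive), psi pitch tang(+y) down
    q=case*R.from_euler('x',-psi,degrees=True)*R.from_euler('y',-tau,degrees=True)*R.from_euler('xyz',[np.pi,0,np.pi/2])
    c=C+case.apply([dx,dy,0])+[0,0,zc]
    off=L+.002   # plate centre above tip by ~2mm -> rep tcp = c + toolz*(L+?)
    return c+q.apply([0,0,.030+.0045]),q   # set below
print(tgt(0,0,.1,12,0)[1].as_matrix().round(2))
E
```

```text
[ 0.54494763  0.39191131 -0.03009991] [-0.51622262 -1.56154108  1.16278458] 0.039424302970015576
[[-0.09  0.97  0.21]
 [ 1.    0.09  0.02]
 [ 0.    0.21 -0.98]]
```

```bash
cat >> h.py <<'E'
YC=.094; case=R.from_euler('z',YC); CL=np.array([.4702,.1617,0]); CS=np.array([.4076,.1661,0])
def tgt(dx,dy,zc,tau,psi,off=.0341,dl=0,C=CL,flip=False):
    q=case*R.from_euler('x',-psi,degrees=True)*R.from_euler('y',-tau,degrees=True)*R.from_euler('xyz',[np.pi,0,-np.pi/2 if flip else np.pi/2])
    return C+case.apply([dx,dy,0])+[0,0,zc]+q.apply([-dl,0,off]),q
E
python3 - <<'E'
from h import *
t=np.array([.54525,.39222,-.0279]); q=rpy(np.pi,0,2.431)
for u,v in [(279,128),(279,165)]: print(q.inv().apply(ray('wrist',u,v,.008)-t))
a=tgt(0,-.012,.09,10,10); b=tgt(0,-.012,.0285,10,10); 
plan([((.543,.39,.06),rpy(np.pi,0,2.431),255,1),((.48,.33,.075),rpy(np.pi,0,2.0),255,1),(*a,255,1),(*b,255,1)])
E
```

```text
[ 0.06491519 -0.00140188 -0.0359    ]
[ 0.04873408 -0.00145026 -0.0359    ]
[[255,0,-0.03,-0.9,0,0,0],[255,0.01,-0.02,-0.9,0,0,0],[255,0,-0.03,-0.9,0,0,0],[255,0,-0.03,-0.9,0,0,0],[255,0,-0.03,-0.9,0,-0.01,0],[255,0.09,-0.87,-0.15,0,0,0.82],[255,0.01,-0.86,-0.15,0,0,0.83],[255,-0.06,-0.87,-0.15,0,0,0.82],[255,-0.14,-0.86,-0.15,0,0,0.82],[255,-0.21,-0.84,-0.15,0,0.01,0.83],[255,-0.93,-0.44,0.1,-0.15,-0.21,0.34],[255,-0.95,-0.41,0.11,-0.15,-0.22,0.33]]
[[255,-0.95,-0.38,0.13,-0.16,-0.21,0.34],[255,-0.97,-0.34,0.15,-0.15,-0.22,0.34],[255,-0.97,-0.31,0.16,-0.15,-0.21,0.34],[255,-0.98,-0.29,0.18,-0.15,-0.22,0.33],[255,-0.99,-0.25,0.19,-0.15,-0.21,0.34],[255,-0.99,-0.21,0.22,-0.16,-0.21,0.34],[255,-0.99,-0.19,0.23,-0.15,-0.22,0.34],[255,0.18,-0.18,0.99,0,0,0],[255,0.18,-0.17,1,0,0,0],[255,0.17,-0.18,0.99,0,0,0]]
22 end [ 0.4777  0.1444 -0.0045] [2.967 0.175 1.664]
```

Call:
move_arm(motion=[[255, 0, 0, -0.9, 0, 0, 0], [255, 0, 0, -0.9, 0, 0, 0], [255, 0, 0, -0.9, 0, 0, 0], [255, 0, 0, -0.9, 0, 0, 0], [255, 0, 0, -0.9, 0, 0, 0], [255, 0.09, -0.87, -0.15, 0, 0, 0.82], [255, 0, -0.86, -0.15, 0, 0, 0.83], [255, -0.06, -0.87, -0.15, 0, 0, 0.82], [255, -0.14, -0.86, -0.15, 0, 0, 0.82], [255, -0.2, -0.85, -0.15, 0, 0, 0.83], [255, -0.93, -0.44, 0.1, -0.15, -0.21, 0.34], [255, -0.95, -0.4, 0.1, -0.15, -0.22, 0.34]])

```text
time: 24.1
tool_pos: [0.4818, 0.2904, 0.072]
tool_rot: [3.107, 0.044, 1.926]
contact_force: [0.1, 0.5, -2.4]
opening: 0.0391
```

Call:
move_arm(motion=[[255, -0.95, -0.38, 0.13, -0.15, -0.22, 0.34], [255, -0.97, -0.34, 0.15, -0.15, -0.22, 0.34], [255, -0.97, -0.3, 0.16, -0.15, -0.22, 0.34], [255, -0.98, -0.3, 0.18, -0.15, -0.22, 0.34], [255, -0.99, -0.25, 0.2, -0.15, -0.22, 0.34], [255, -0.99, -0.2, 0.2, -0.15, -0.21, 0.34], [255, -0.99, -0.2, 0.2, -0.15, -0.2, 0.34]])

```text
time: 24.98
tool_pos: [0.4799, 0.1462, 0.0589]
tool_rot: [2.966, 0.176, 1.66]
contact_force: [-0.1, -0.4, -4.1]
opening: 0.0396
```

```bash
python3 - <<'E'
from h import *
s=robot.observe(); print(s['time'],s['tool_pos'],s['tool_rot'],s['contact_force'],s['opening'])
b=tgt(0,-.012,.0285,10,10,dl=-.001);b0=tgt(0,-.012,.05,10,10,dl=-.001); c=tgt(0,-.003,.0285,10,10,dl=-.001)
plan([(*b0,255,1),(*b,255,1),(*c,255,2)])
snap('wrist','w10.png')
E
```

```text
24.975 [0.47986682 0.14621395 0.05894777] [2.96640399 0.17587204 1.66038657] [-0.14038106 -0.37083678 -4.06466716] 0.039646055998846644
[[255,0.11,-0.16,0.68,0,0.01,-0.01],[255,0.12,-0.16,0.67,0,0,-0.02],[255,0.11,-0.15,0.68,0,0.01,-0.01],[255,0.09,-0.09,0.52,0,0,0],[255,0.1,-0.1,0.52,0,0,0],[255,0.22,0.01,-0.04,0,0,0],[255,0.22,0.01,-0.03,0,0,0]]
7 end [ 0.4769  0.1544 -0.0048] [2.967 0.175 1.665]
```

View pics/w10.png

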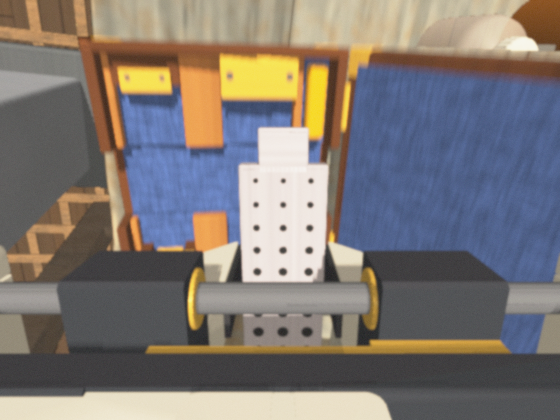

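Call:
move_arm(motion=[[255, 0.11, -0.16, 0.68, 0, 0, 0], [255, 0.11, -0.16, 0.68, 0, 0, 0], [255, 0.11, -0.15, 0.68, 0, 0, 0], [255, 0.1, -0.1, 0.52, 0, 0, 0], [255, 0.1, -0.1, 0.52, 0, 0, 0], [255, 0, 0, 0, 0, 0, 0]])

```text
time: 25.78
tool_pos: [0.4768, 0.146, -0.0066]
tool_rot: [2.969, 0.176, 1.663]
contact_force: [-0.7, -0.1, -2.2]
opening: 0.0396
```

```bash
python3 - <<'E'
from h import *
s=robot.observe(); print(s['time'],s['tool_pos'],s['tool_rot'],s['contact_force'],s['opening'])
b=tgt(0,-.012,.0285,10,10,dl=-.001); c=tgt(0,-.003,.0285,10,10,dl=-.001); print(b[0])
plan([(*c,255,2)])
p,d,k=snap('wrist','w11.png')
cv2.imwrite('pics/w11z.png',cv2.resize(p[0:250,160:400,::-1],None,fx=3,fy=2.4,interpolation=cv2.INTER_CUBIC))
E
```

```text
25.775 [ 0.4768012   0.14604957 -0.00656868] [2.96929357 0.17566425 1.66258008] [-0.72741093 -0.09508127 -2.21828124] 0.03955777887756546
[ 0.47767651  0.14548353 -0.00474541]
[[255,0.2,0.03,-0.08,-0.01,0.01,-0.01],[255,0.2,0.04,-0.07,-0.02,0,-0.01]]
2 end [ 0.4769  0.1545 -0.0048] [2.967 0.175 1.665]
```

View pics/w11z.png

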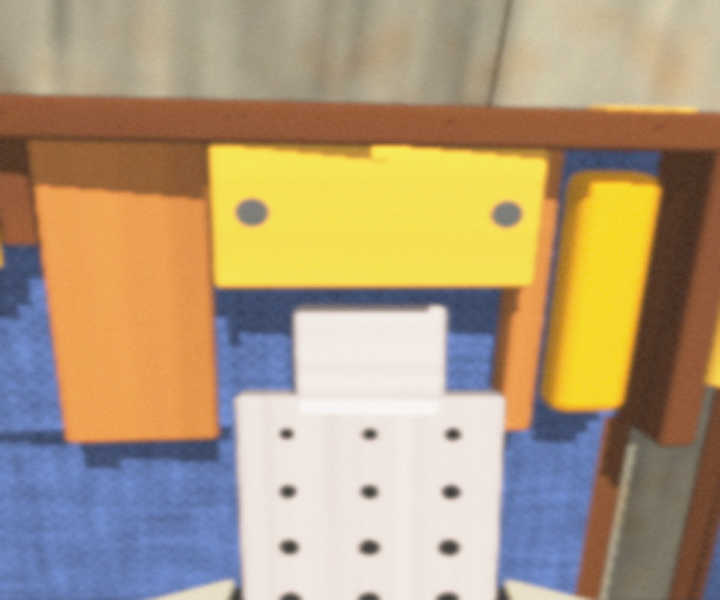

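Call:
move_arm(motion=[[255, 0.2, 0.04, -0.06, 0, 0, 0], [255, 0.2, 0.04, -0.06, 0, 0, 0], [255, 0, 0, 0, 0, 0, 0]])

```text
time: 26.2
tool_pos: [0.4771, 0.1549, -0.0045]
tool_rot: [2.968, 0.175, 1.663]
contact_force: [-2.1, 0.9, -3.5]
opening: 0.039
```

```bash
python3 - <<'E'
from h import *
s=robot.observe(); print(s['time'],s['tool_pos'],s['tool_rot'],s['contact_force'],s['opening'])
p,d,k=snap('wrist','w12.png')
cv2.imwrite('pics/w12z.png',cv2.resize(p[0:250,160:400,::-1],None,fx=3,fy=2.4,interpolation=cv2.INTER_CUBIC))
E
```

```text
26.2 [ 0.47713555  0.15485213 -0.00448514] [2.96839258 0.17542619 1.66284177] [-2.09435696  0.93490005 -3.46981248] 0.038968992722444
```

View pics/w12z.png

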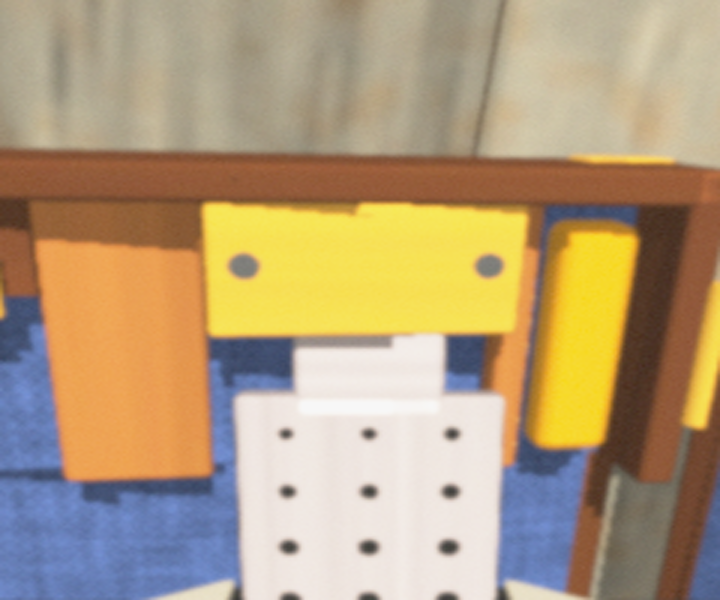

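```bash
python3 - <<'E'
from h import *
f=lambda X,Y,z:(case.inv().apply(ray('wrist',160+X/3,Y/2.4,z)-CL)*1e3).round(1)
print('keeper',f(203,330,.026),f(517,330,.026),'tang',f(295,360,.0205),f(445,360,.0245),'plate',f(236,395,.021),f(503,395,.028))
print('ribs',f(208,400,.018),f(490,400,.018),'keeper edge',f(362,333,.026))
E
```

```text
keeper [-23.4  60.8  26. ] [21.1 60.1 26. ] tang [-10.3  53.6  20.5] [11.2 54.3 24.5] plate [-19.   47.4  21. ] [19.4 48.6 28. ]
ribs [-23.1  45.5  18. ] [20.7 44.1 18. ] keeper edge [-1.5 59.9 26. ]
```

```bash
python3 - <<'E'
from h import *
plan([(*tgt(-.0013,-.003,.0245,10,7,dl=-.001),255,2)])
E
```

```text
[[255,0.06,-0.06,0.09,-0.01,0.25,0.03],[255,0.05,-0.06,0.1,-0.01,0.25,0.04]]
2 end [ 0.4753  0.1561 -0.009 ] [2.967 0.123 1.665]
```

Call:
move_arm(motion=[[255, 0.06, -0.06, 0.1, 0, 0.25, 0], [255, 0.05, -0.06, 0.1, 0, 0.25, 0], [255, 0, 0, 0, 0, 0, 0], [120, 0, 0, 0, 0, 0, 0], [110, 0, 0, 0, 0, 0, 0], [110, 0, 0, 0, 0, 0, 0]])

```text
time: 27.0
tool_pos: [0.476, 0.156, -0.0089]
tool_rot: [2.969, 0.124, 1.671]
contact_force: [0.1, -0.1, -0.1]
opening: 0.0518
```

```bash
python3 - <<'E'
from h import *
s=robot.observe(); print(s['time'],s['tool_pos'],s['tool_rot'],s['contact_force'],s['opening'])
p,d,k=snap('wrist','w13.png')
cv2.imwrite('pics/w13z.png',cv2.resize(p[0:400,160:400,::-1],None,fx=2.4,fy=1.5,interpolation=cv2.INTER_CUBIC))
p,d,k=snap('side','s13.png')
cv2.imwrite('pics/s13z.png',cv2.resize(p[160:300,170:330,::-1],None,fx=4.5,fy=4.2,interpolation=cv2.INTER_CUBIC))
E
```

```text
27.0 [ 0.4760273   0.15595781 -0.00892084] [2.96857529 0.1239286  1.67149823] [ 0.08044314 -0.14358417 -0.06857493] 0.051808714007988435
```

View pics/w13z.png

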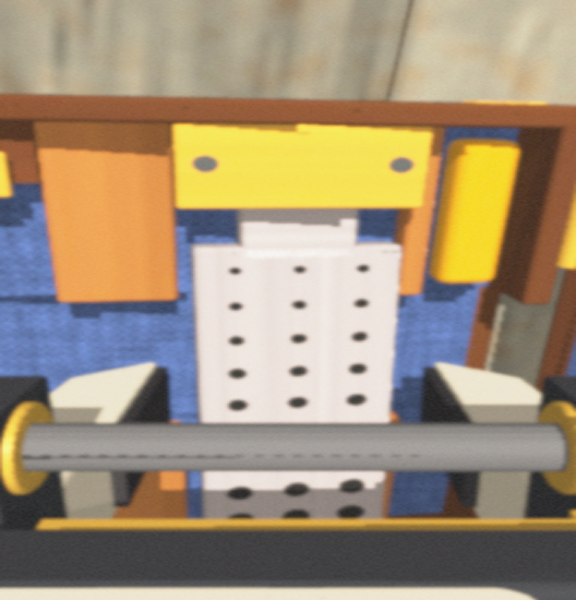

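View pics/s13z.png

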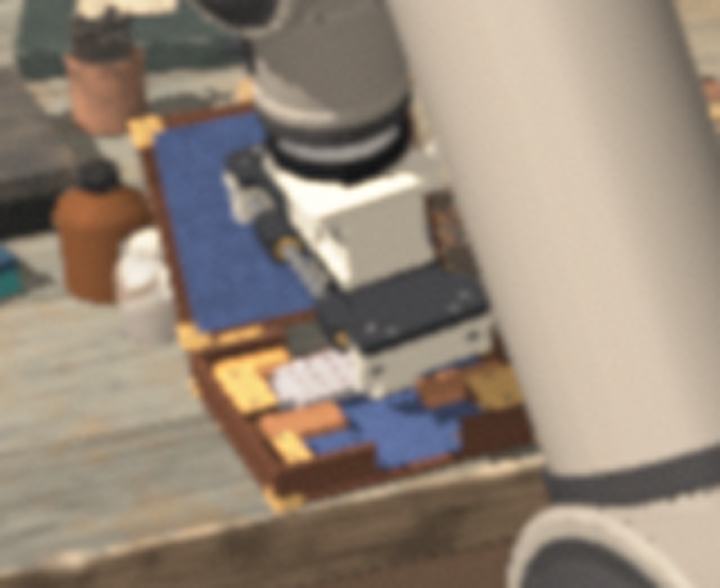

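```bash
python3 - <<'E'
from h import *
f=lambda X,Y:(case.inv().apply(px('wrist',160+X/2.4,Y/1.5)-CL)*1e3).round(1)
pts={k:f(*k) for k in [(212,258),(300,255),(385,258),(210,330),(300,320),(378,330),(215,400),(298,390),(380,400),(300,230),(220,478),(370,478),(265,230),(340,230)]}
for k,v in pts.items(): print(k,v)
A=np.array(list(pts.values())); c=np.linalg.lstsq(np.c_[A[:,:2],np.ones(len(A))],A[:,2],rcond=None)[0]; print('plane',c, (A[:,2]-np.c_[A[:,:2],np.ones(len(A))]@c).round(1))
g=lambda X,Y,z:(case.inv().apply(ray('wrist',160+X/2.4,Y/1.5,z)-CL)*1e3).round(1)
for X,Y in [(194,250),(200,400),(204,480),(402,250),(391,400),(384,480)]:
    z=.02
    for _ in range(5): q=g(X,Y,z); z=(c@[q[0],q[1],1])/1e3
    print('edge',X,Y,q)
print('keeper corners',g(176,206,.026),g(428,206,.026))
E
```

```text
(212, 258) [-16.4  44.   21. ]
(300, 255) [ 0.1 44.3 20.3]
(385, 258) [16.5 43.2 21. ]
(210, 330) [-17.2  21.9  23.5]
(300, 320) [ 0.4 23.9 22.4]
(378, 330) [16.4 19.6 22.3]
(215, 400) [-16.7  -1.8  25.7]
(298, 390) [ 0.2  0.4 25.4]
(380, 400) [17.7 -4.7 25.4]
(300, 230) [ 0.  51.8 19.7]
(220, 478) [-16.1 -30.7  28.4]
(370, 478) [ 17.  -35.5  27.5]
(265, 230) [-6.4 51.8 19.3]
(340, 230) [ 7.7 51.6 19.2]
plane [-0.02556768 -0.10096138 24.9593436 ] [ 0.1 -0.2  0.8  0.3 -0.1 -0.3  0.1  0.5  0.4 -0.  -0.1 -0.6 -0.6 -0.4]
edge 194 250 [-19.6  46.4  20.8]
edge 200 400 [-19.6  -1.6  25.6]
edge 204 480 [-19.5 -31.   28.6]
edge 402 250 [20.1 45.3 19.9]
edge 391 400 [20.2 -5.2 25. ]
edge 384 480 [ 20.  -36.2  28.1]
keeper corners [-22.7  60.3  26. ] [21.9 60.  26. ]
```

```bash
python3 - <<'E'
from h import *
a=plan([(*tgt(.0002,-.003,.021,12.5,5.7,off=.0366,dl=-.001),110,2)])
print('push from there:')
b=tgt(.0002,-.003,.021,12.5,5.7,off=.0366,dl=-.001)
plan([(*tgt(.0002,.0045,.021,12.5,5.2,off=.0366,dl=-.001),255,3),(*tgt(.0000,.0055,.0175,12.5,2.9,off=.0366,dl=-.001),255,3)],start=b)
E
```

```text
[[110,0.04,0.05,0.15,-0.21,0.11,0.05],[110,0.03,0.05,0.15,-0.22,0.11,0.06]]
2 end [ 0.4788  0.1569 -0.0147] [2.923 0.099 1.665]
push from there:
[[255,0.13,0,-0.01,0,0.03,0.01],[255,0.13,0.01,-0.01,0,0.02,0],[255,0.13,0,-0.02,0,0.03,0.01],[255,0.05,-0.02,0.05,0,0.13,0.03],[255,0.04,-0.01,0.06,0,0.12,0.02],[255,0.04,-0.02,0.06,0,0.13,0.03]]
6 end [ 0.4776  0.167  -0.0183] [2.923 0.05  1.665]
```

Call:
move_arm(motion=[[110, 0.04, 0.05, 0.15, -0.21, 0.11, 0.05], [110, 0.03, 0.05, 0.15, -0.21, 0.11, 0.05], [110, 0, 0, 0, 0, 0, 0], [255, 0, 0, 0, 0, 0, 0], [255, 0, 0, 0, 0, 0, 0], [255, 0, 0, 0, 0, 0, 0]], newtons=30)

```text
time: 27.85
tool_pos: [0.4789, 0.1569, -0.0147]
tool_rot: [2.924, 0.099, 1.666]
contact_force: [0.3, -0.5, -0.4]
opening: 0.0391
```

```bash
python3 - <<'E'
from h import *
s=robot.observe(); print(s['time'],s['tool_pos'],s['tool_rot'],s['contact_force'],s['opening'])
p,d,k=snap('wrist','w14.png')
f=lambda X,Y:(case.inv().apply(px('wrist',160+X/2.4,Y/1.5)-CL)*1e3).round(1)
for k in [(225,268),(300,265),(375,268),(215,330),(300,320),(370,330),(225,400),(298,390),(370,400)]: print(f(*k))
cv2.imwrite('pics/w14z.png',cv2.resize(p[0:400,160:400,::-1],None,fx=2.4,fy=1.5,interpolation=cv2.INTER_CUBIC))
E
```

```text
27.85 [ 0.47893101  0.15688275 -0.01472759] [2.92438782 0.09930336 1.66557817] [ 0.25116371 -0.497443   -0.40637416] 0.03907166490397781
[-13.1  42.4  20.9]
[ 0.9 42.5 20. ]
[15.3 41.  20.3]
[-15.3  23.8  22.2]
[ 0.9 25.8 21.8]
[14.4 22.1 23.3]
[-13.9   1.4  24.8]
[ 0.7  2.6 23.5]
[15.4 -1.9 24.7]
```

View pics/w14z.png

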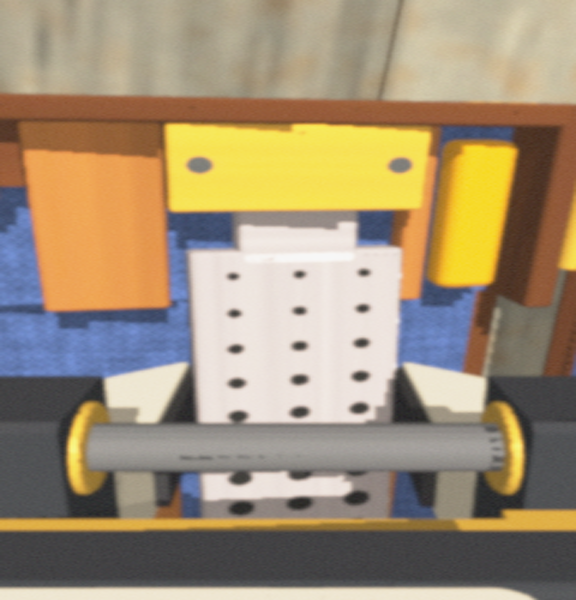

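Call:
move_arm(motion=[[255, 0.13, 0, 0, 0, 0.03, 0], [255, 0.13, 0, 0, 0, 0.03, 0], [255, 0.13, 0, 0, 0, 0.03, 0], [255, 0, 0, 0, 0, 0, 0]])

```text
time: 28.4
tool_pos: [0.4781, 0.1636, -0.0155]
tool_rot: [2.925, 0.091, 1.667]
contact_force: [2.8, -6.0, -0.9]
opening: 0.0391
```

```bash
python3 - <<'E'
from h import *
s=robot.observe(); print(s['time'],s['tool_pos'],s['tool_rot'],case.inv().apply(s['contact_force']),s['opening'])
p,d,k=snap('wrist','w15.png')
f=lambda X,Y:(case.inv().apply(px('wrist',160+X/2.4,Y/1.5)-CL)*1e3).round(1)
for k in [(225,268),(300,265),(375,268),(225,400),(298,390),(370,400)]: print(f(*k))
cv2.imwrite('pics/w15z.png',cv2.resize(p[0:400,160:400,::-1],None,fx=2.4,fy=1.5,interpolation=cv2.INTER_CUBIC))
E
```

```text
28.4 [ 0.47807392  0.16358742 -0.01550983] [2.92545249 0.09105647 1.66688364] [ 2.25478827 -6.28299252 -0.91778075] 0.03909855503099945
[-13.3  48.8  20.4]
[ 0.4 49.3 20.8]
[14.8 47.7 20.7]
[-14.2   8.1  24.6]
[ 0.1 10.  24.4]
[15.2  4.6 24. ]
```

View pics/w15z.png

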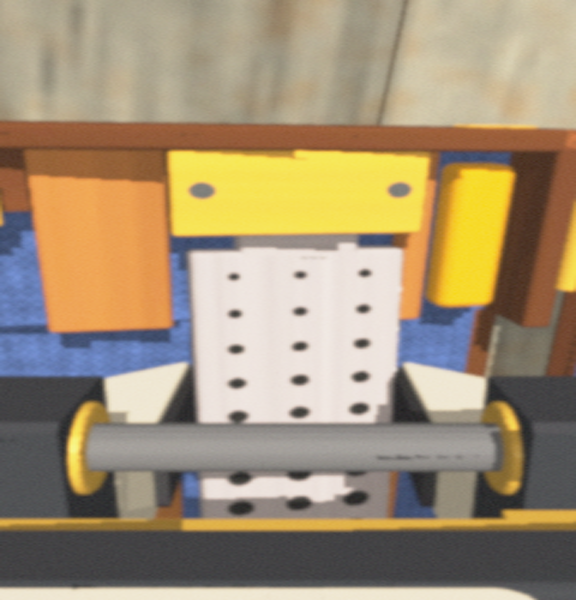

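Call:
move_arm(motion=[[255, 0.12, 0, 0, 0, 0.03, 0], [255, 0.08, 0, 0, 0, 0, 0], [255, 0, 0, 0, 0, 0, 0]])

```text
time: 28.82
tool_pos: [0.4777, 0.1672, -0.0162]
tool_rot: [2.926, 0.088, 1.667]
contact_force: [2.6, -9.5, -2.4]
opening: 0.0391
```

```bash
python3 - <<'E'
from h import *
s=robot.observe(); print(s['time'],s['tool_pos'],s['tool_rot'],case.inv().apply(s['contact_force']),s['opening'])
p,d,k=snap('wrist','w16.png')
f=lambda X,Y:(case.inv().apply(px('wrist',160+X/2.4,Y/1.5)-CL)*1e3).round(1)
for Y in range(225,275,4): print(Y,f(300,Y),end=' ')
cv2.imwrite('pics/w16z.png',cv2.resize(p[0:400,160:400,::-1],None,fx=2.4,fy=1.5,interpolation=cv2.INTER_CUBIC))
plan([(*tgt(.0000,.0068,.0175,12.5,2.9,off=.0366,dl=-.001),255,3)])
E
```

```text
28.825 [ 0.47765142  0.16723927 -0.01615377] [2.9260564 0.0882998 1.667283 ] [ 1.74615504 -9.67852714 -2.41838662] 0.03913397296536508
225 [-1.1 65.6 25.2] 229 [-1.3 64.7 26.3] 233 [-1.3 63.6 26.3] 237 [-0.9 62.2 25. ] 241 [-1.5 61.6 27.3] 245 [-1.1 60.2 26. ] 249 [ 0.5 57.3 19.1] 253 [ 0.3 56.3 19.9] 257 [ 0.3 55.2 20.2] 261 [ 0.4 53.9 19.9] 265 [ 0.5 52.7 19.7] 269 [ 0.3 51.7 20.4] 273 [ 0.4 50.4 20.1] [[255,0.02,-0.01,0.03,-0.01,0.12,0.03],[255,0.02,0,0.03,-0.01,0.11,0.04],[255,0.03,-0.01,0.04,0,0.12,0.03]]
3 end [ 0.4776  0.1685 -0.0183] [2.924 0.05  1.665]
```

View pics/w16z.png

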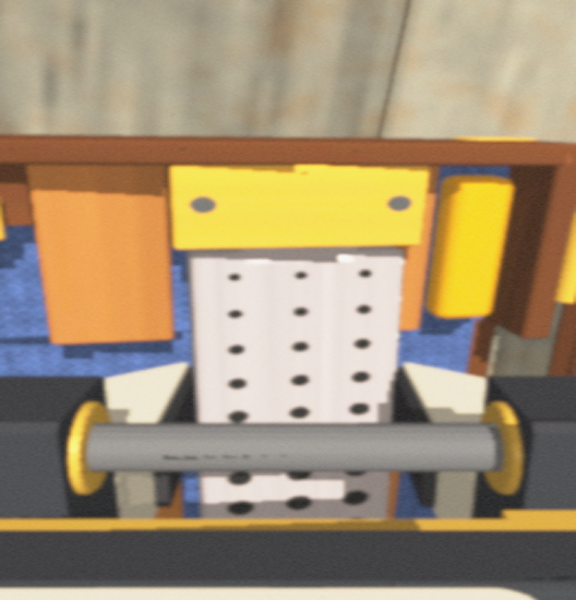

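Call:
move_arm(motion=[[255, 0.02, -0.01, 0.03, 0, 0.12, 0.02], [255, 0.02, 0, 0.03, 0, 0.12, 0.02], [255, 0.02, 0, 0.03, 0, 0.12, 0.02], [255, 0, 0, 0, 0, 0, 0]])

```text
time: 29.38
tool_pos: [0.4775, 0.1684, -0.0182]
tool_rot: [2.926, 0.05, 1.669]
contact_force: [2.9, -8.5, -3.4]
opening: 0.0391
```

```bash
python3 - <<'E'
from h import *
s=robot.observe(); print(s['time'],s['tool_pos'],s['tool_rot'],case.inv().apply(s['contact_force']),s['opening'])
p,d,k=snap('wrist','w17.png')
f=lambda X,Y:(case.inv().apply(px('wrist',160+X/2.4,Y/1.5)-CL)*1e3).round(1)
for k in [(225,268),(300,265),(375,268),(215,330),(300,320),(370,330),(225,400),(298,390),(370,400),(220,480),(360,480)]: print(f(*k))
E
```

```text
29.375 [ 0.47750919  0.16835739 -0.01821018] [2.92648157 0.04950408 1.66874316] [ 2.12511314 -8.70201966 -3.40400388] 0.03908965524292614
[-13.3  51.9  19.3]
[ 0.3 52.4 19.8]
[14.8 50.9 19.6]
[-15.6  33.7  20.9]
[ 0.5 35.5 20.1]
[14.2 31.8 21.1]
[-14.1  10.4  20.7]
[ 0.2 12.9 21.5]
[14.9  8.2 22.1]
[-15.6 -17.7  22. ]
[ 14.  -21.8  22.3]
```

Call:
move_arm(motion=[[255, 0.02, 0, 0.04, 0, 0.1, 0], [255, 0.01, 0, 0.02, 0, 0.07, 0], [255, 0, 0, 0, 0, 0, 0]])

```text
time: 29.8
tool_pos: [0.4775, 0.1689, -0.0194]
tool_rot: [2.927, 0.032, 1.672]
contact_force: [1.4, -9.5, -1.0]
opening: 0.0394
```

```bash
python3 - <<'E'
from h import *
s=robot.observe(); print(s['time'],s['tool_pos'],s['tool_rot'],case.inv().apply(s['contact_force']),s['opening'])
p,d,k=snap('wrist','w18.png')
f=lambda X,Y:(case.inv().apply(px('wrist',160+X/2.4,Y/1.5)-CL)*1e3).round(1)
for k in [(300,265),(300,280),(215,330),(300,320),(370,330),(225,400),(298,390),(370,400),(220,480),(360,480)]: print(f(*k))
E
```

```text
29.8 [ 0.47747537  0.16889863 -0.01936233] [2.92696331 0.03210755 1.67229915] [ 0.54813342 -9.57064254 -0.99869955] 0.039425333537173576
[ 0.1 52.4 19.8]
[ 0.3 47.7 19.1]
[-15.6  33.2  19.3]
[ 0.4 35.5 19.8]
[14.2 31.5 20. ]
[-14.1  10.5  20.3]
[ 0.  13.1 21.3]
[15.3  7.4 19.8]
[-15.6 -17.1  21.6]
[ 14.  -21.7  20.9]
```

Call:
move_arm(motion=[[255, 0.02, 0, 0.02, 0, 0.1, 0], [255, 0.01, 0, 0.01, 0, 0.1, 0], [255, 0, 0, 0, 0, 0, 0]])

```text
time: 30.22
tool_pos: [0.4774, 0.1696, -0.0199]
tool_rot: [2.927, 0.011, 1.676]
contact_force: [0.9, -7.2, -0.8]
opening: 0.039
```

Call:
move_arm(motion=[[150, 0, 0, 0, 0, 0, 0], [120, 0, 0, 0, 0, 0, 0]])

```text
time: 30.48
tool_pos: [0.478, 0.1704, -0.0197]
tool_rot: [2.925, 0.011, 1.678]
contact_force: [1.0, 0.0, 2.5]
opening: 0.0451
```

```bash
python3 - <<'E'
from h import *
s=robot.observe(); print(s['time'],s['tool_pos'],s['tool_rot'],case.inv().apply(s['contact_force']),s['opening'])
p,d,k=snap('wrist','w19.png')
f=lambda X,Y:(case.inv().apply(px('wrist',160+X/2.4,Y/1.5)-CL)*1e3).round(1)
for k in [(300,265),(300,280),(215,330),(300,320),(370,330),(225,400),(298,390),(370,400),(220,480),(360,480)]: print(f(*k))
cv2.imwrite('pics/w19z.png',cv2.resize(p[0:400,160:400,::-1],None,fx=2.4,fy=1.5,interpolation=cv2.INTER_CUBIC))
E
```

```text
30.475 [ 0.47799553  0.17037917 -0.01967262] [2.9254278  0.01101137 1.67781761] [ 1.01189778 -0.04775568  2.52204809] 0.04507995381128839
[ 0.8 52.7 18.9]
[ 1.  48.1 18.6]
[-15.   33.3  18.4]
[ 1.5 35.2 17.2]
[15.2 31.7 18.8]
[-13.4  10.5  18.9]
[ 1.3 12.2 18.1]
[16.2  7.8 18.8]
[-14.5 -18.7  17.8]
[ 15.2 -22.   18.8]
```

View pics/w19z.png

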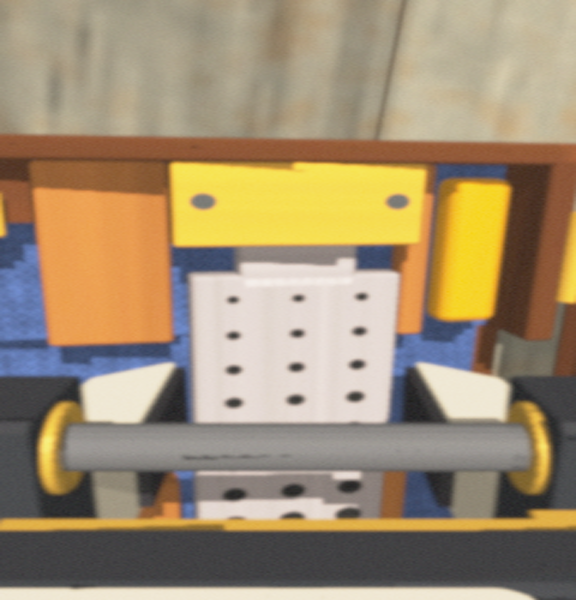

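Call:
move_arm(motion=[[110, 0, 0, 0, 0, 0, 0], [110, 0, 0, -1, 0, 0, 0], [110, 0, 0, -1, 0, 0, 0], [110, 0, 0, -1, 0, 0, 0], [110, 0, 0, -1, 0, 0, 0], [110, 0, 0, -1, 0, 0, 0]])

```text
time: 31.28
tool_pos: [0.4557, 0.1697, 0.0784]
tool_rot: [2.926, 0.011, 1.679]
contact_force: [-0.2, -0.7, -0.6]
opening: 0.0518
```

```bash
python3 - <<'E'
from h import *
s=robot.observe(); print(s['time'],s['tool_pos'],s['tool_rot'],s['opening'])
z=np.load('last_top.npz'); d=z['d'];K=z['K']
v,u=np.mgrid[0:420,0:560]; q=np.stack([(u-K[0,2])/K[0,0]*d,-(v-K[1,2])/K[1,1]*d,-d],-1)
W=q@z['R'].T+z['t']; ok=(d>0)
for y0 in np.arange(.1,-.42,-.05):
    r=[]
    for x0 in np.arange(.35,.65,.05):
        m=ok&(W[...,0]>=x0)&(W[...,0]<x0+.05)&(W[...,1]>=y0-.05)&(W[...,1]<y0); r.append(int(1000*np.percentile(W[...,2][m],99)) if m.any() else None)
    print(round(y0,2),r)
p,dd,k=snap('wrist','w20.png')
cv2.imwrite('pics/w20z.png',cv2.resize(p[0:250,120:420,::-1],None,fx=2.6,fy=2.4,interpolation=cv2.INTER_CUBIC))
D=lambda y:rpy(np.pi,0,y)
plan([((.48,.07,.13),D(1.85),100,1),((.487,-.2616,.13),D(2.33),100,1)])
E
```

```text
31.275 [0.45566918 0.16967864 0.07840104] [2.92645258 0.01092448 1.67891956] 0.05183827445023736
0.1 [30, 32, 31, 79, 155, 18, 28]
0.05 [6, 5, 5, 5, 28, 26, 44]
0.0 [23, 6, 12, 10, 7, 29, 6]
-0.05 [30, 29, 6, 7, 5, 11, 15]
-0.1 [137, 122, 127, 114, 87, 84, 12]
-0.15 [167, 5, 109, 8, 88, 6, 32]
-0.2 [144, 10, 13, 5, 5, 5, 32]
-0.25 [7, 9, 14, 13, 6, 5, 18]
-0.3 [28, 30, 27, 165, 203, 210, 202]
-0.35 [95, 124, 96, 380, 351, 283, 219]
-0.4 [305, 334, 357, 380, 352, 232, 220]
[[100,-0.85,0.19,-0.37,0.35,0.05,-0.27],[100,-0.86,0.15,-0.38,0.34,0.04,-0.27],[100,-0.86,0.11,-0.39,0.35,0.05,-0.27],[100,-0.86,0.08,-0.4,0.34,0.05,-0.27],[100,-0.86,0.03,-0.4,0.35,0.04,-0.26],[100,-0.86,0,-0.41,0.34,0.05,-0.27],[100,-1,-0.26,0,0,0,-0.29],[100,-1,-0.3,0,0,0,-0.28],[100,-0.98,-0.32,0,0,0,-0.29],[100,-0.97,-0.36,0,0,0,-0.29],[100,-0.97,-0.38,0,0,0,-0.28],[100,-0.95,-0.41,0,0,0,-0.29]]
[[100,-0.94,-0.44,0,0,0,-0.29],[100,-0.92,-0.47,0,0,0,-0.28],[100,-0.91,-0.49,0,0,0,-0.29],[100,-0.9,-0.52,0,0,0,-0.29],[100,-0.88,-0.55,0,0,0,-0.28],[100,-0.86,-0.58,0,0,0,-0.29],[100,-0.84,-0.6,0,0,0,-0.29],[100,-0.83,-0.62,-0.01,0,0,-0.28],[100,-0.81,-0.65,0,0,0,-0.29],[100,-0.78,-0.68,0,0,0,-0.29]]
22 end [ 0.4869 -0.2616  0.1301] [3.141 0.    2.33 ]
```

View pics/w20z.png

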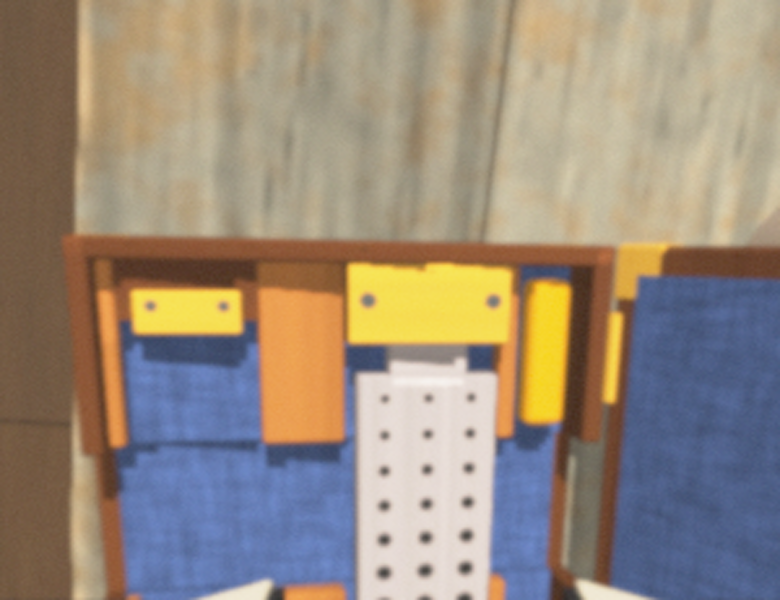

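```bash
python3 - <<'E'
from h import *
z=np.load('last_top.npz'); d=z['d'];K=z['K']
v,u=np.mgrid[0:420,0:560]; q=np.stack([(u-K[0,2])/K[0,0]*d,-(v-K[1,2])/K[1,1]*d,-d],-1)
W=(q@z['R'].T+z['t'])[d>0]
D=W-[.4885,-.2628,0]; r=np.hypot(D[:,0],D[:,1])
# tool-frame coords at yaw 2.33
tx=np.array([np.cos(2.33),np.sin(2.33)]);ty=np.array([np.sin(2.33),-np.cos(2.33)])
m=(W[:,2]>.05)&(r<.16)
A=np.c_[D[m][:,:2]@tx,D[m][:,:2]@ty,W[m][:,2],W[m][:,:2],r[m]]
A=A[np.argsort(A[:,5])]; print(len(A)); print((A[::max(1,len(A)//25)]*1000).astype(int))
E
```

```text
4306
[[  73   54   67  477 -171   91]
 [  79   63   67  479 -161  101]
 [  75   78   91  493 -154  108]
 [-106  -40  162  532 -368  114]
 [ -36 -114   78  430 -367  120]
 [-111   53  168  604 -307  124]
 [ 113   56  125  451 -141  126]
 [ -41 -122   90  428 -377  129]
 [-129   24  197  595 -339  131]
 [-124   46  184  608 -321  133]
 [-129   37  191  604 -331  135]
 [-100  -93   65  489 -399  137]
 [-123   63  171  619 -308  139]
 [ -86 -111  339  467 -402  140]
 [-135   42  196  613 -332  142]
 [-133  -54  357  541 -396  144]
 [-145  -10  205  580 -375  145]
 [-136  -54  359  542 -399  147]
 [-140  -47  357  550 -397  148]
 [ -29 -147   96  402 -385  150]
 [-106 -107  344  483 -414  151]
 [ -53 -143   96  421 -400  153]
 [-140  -64  172  538 -409  154]
 [ -87 -129   97  455 -415  156]
 [  37  153   84  574 -130  158]
 [ -44 -153  125  408 -401  159]]
```

```bash
python3 - <<'E'
from h import *
D=lambda y:rpy(np.pi,0,y)
plan([((.472,.05,.155),D(1.85),105,1),((.487,-.2616,.155),D(2.33),105,1)])
E
```

```text
[[105,-0.87,0.13,-0.51,0.3,0.04,-0.23],[105,-0.87,0.09,-0.51,0.29,0.04,-0.23],[105,-0.87,0.06,-0.52,0.3,0.04,-0.23],[105,-0.87,0.02,-0.52,0.29,0.04,-0.23],[105,-0.87,-0.02,-0.53,0.3,0.04,-0.23],[105,-0.86,-0.06,-0.53,0.3,0.04,-0.23],[105,-0.86,-0.09,-0.53,0.29,0.04,-0.23],[105,-0.95,-0.22,0,0,0,-0.29],[105,-0.94,-0.25,0,0,0,-0.28],[105,-0.93,-0.28,0,0,0,-0.29],[105,-0.93,-0.31,0,0,0,-0.29],[105,-0.91,-0.34,0,0,0,-0.28]]
[[105,-0.91,-0.36,0,0,0,-0.29],[105,-0.89,-0.39,0,0,0,-0.29],[105,-0.89,-0.41,0,0,0,-0.28],[105,-0.86,-0.45,0,0,0,-0.29],[105,-0.86,-0.46,0,0,0,-0.29],[105,-0.84,-0.5,-0.01,0,0,-0.28],[105,-0.82,-0.52,0,0,0,-0.29],[105,-0.81,-0.54,0,0,0,-0.29],[105,-0.8,-0.57,0,0,0,-0.28],[105,-0.77,-0.59,0,0,0,-0.29],[105,-0.76,-0.61,0,0,0,-0.29]]
23 end [ 0.487  -0.2616  0.155 ] [ 3.141 -0.     2.33 ]
```

Call:
move_arm(motion=[[105, -0.87, 0.13, -0.52, 0.3, 0.04, -0.23], [105, -0.87, 0.09, -0.52, 0.3, 0.04, -0.23], [105, -0.87, 0.06, -0.52, 0.3, 0.04, -0.23], [105, -0.87, 0.02, -0.52, 0.3, 0.04, -0.23], [105, -0.87, -0.02, -0.53, 0.3, 0.04, -0.23], [105, -0.86, -0.06, -0.53, 0.29, 0.04, -0.23], [105, -0.86, -0.09, -0.53, 0.29, 0.04, -0.23], [105, -0.95, -0.22, 0, 0, 0, -0.29], [105, -0.94, -0.25, 0, 0, 0, -0.29], [105, -0.93, -0.28, 0, 0, 0, -0.29], [105, -0.93, -0.3, 0, 0, 0, -0.29], [105, -0.91, -0.34, 0, 0, 0, -0.28]])

```text
time: 32.83
tool_pos: [0.4764, -0.0481, 0.1521]
tool_rot: [-3.138, -0.002, 2.001]
contact_force: [0.1, 0.2, 0.4]
opening: 0.0538
```

Call:
move_arm(motion=[[105, -0.9, -0.36, 0, 0, 0, -0.29], [105, -0.9, -0.39, 0, 0, 0, -0.29], [105, -0.89, -0.4, 0, 0, 0, -0.29], [105, -0.86, -0.45, 0, 0, 0, -0.29], [105, -0.86, -0.46, 0, 0, 0, -0.29], [105, -0.84, -0.5, 0, 0, 0, -0.28], [105, -0.82, -0.52, 0, 0, 0, -0.29], [105, -0.8, -0.54, 0, 0, 0, -0.29], [105, -0.8, -0.57, 0, 0, 0, -0.28], [105, -0.77, -0.6, 0, 0, 0, -0.29], [105, -0.76, -0.6, 0, 0, 0, -0.29]])

```text
time: 34.2
tool_pos: [0.4873, -0.2619, 0.152]
tool_rot: [-3.139, -0.003, 2.333]
contact_force: [0.0, 0.1, 0.1]
opening: 0.0542
```

```bash
python3 - <<'E'
from h import *
s=robot.observe(); print(s['time'],s['tool_pos'],s['tool_rot'],s['opening'],s['contact_force'])
p,d,k=snap('wrist','w21.png')
for l in ['plate_small_mid','plate_small_tang']: print(l,loc('wrist',l))
E
```

```text
34.2 [ 0.48728724 -0.2619016   0.15195048] [-3.13896581 -0.00328114  2.33299426] 0.05421171602944059 [0.02663356 0.10216766 0.07581585]
plate_small_mid [(0.97, array([ 0.4878, -0.2643,  0.0108]))]
plate_small_tang [(0.65, array([ 0.5334, -0.3061,  0.0042]))]
```

View pics/w21.png

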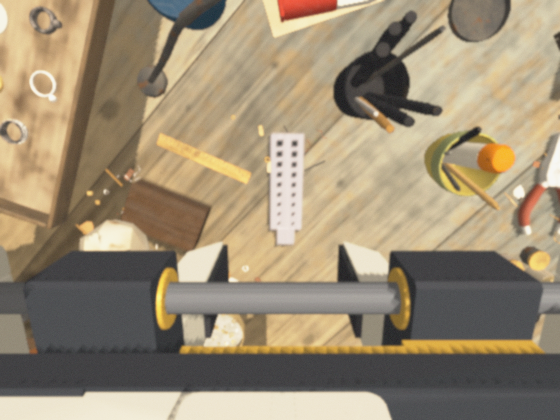

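```bash
python3 - <<'E'
from h import *
a=ray('wrist',286,244,.008);b=ray('wrist',287.5,134,.008); print(a,b,np.linalg.norm(a-b)); m=(a+b)/2
yaw=np.arctan2(*(b-a)[1::-1]); print(m,yaw)
D=lambda y:rpy(np.pi,0,y)
plan([((m[0],m[1],.10),D(yaw),105,1),((m[0],m[1],-.028),D(yaw),105,1)])
E
```

```text
[ 0.53174924 -0.30334124  0.008     ] [ 0.45569577 -0.22201098  0.008     ] 0.11134964560652286
[ 0.49372251 -0.26267611  0.008     ] 2.3226788522751054
[[105,-0.09,0.07,0.87,-0.01,-0.01,0.02],[105,-0.09,0.07,0.86,-0.01,-0.01,0.03],[105,-0.08,0.07,0.87,-0.01,-0.01,0.02],[105,0,0,0.91,0,0,0],[105,0,0,0.92,0,0,0],[105,0,0,0.91,0,0,0],[105,0,0,0.92,0,0,0],[105,0,0,0.91,0,0,0],[105,-0.01,0,0.91,0,0,0],[105,0,0,0.92,0,0,0]]
10 end [ 0.4938 -0.2627 -0.028 ] [ 3.141 -0.     2.323]
```

Call:
move_arm(motion=[[105, -0.09, 0.07, 0.87, 0, 0, 0.02], [105, -0.09, 0.07, 0.87, 0, 0, 0.02], [105, -0.08, 0.07, 0.87, 0, 0, 0.02], [105, 0, 0, 0.91, 0, 0, 0], [105, 0, 0, 0.92, 0, 0, 0], [105, 0, 0, 0.91, 0, 0, 0], [105, 0, 0, 0.92, 0, 0, 0], [105, 0, 0, 0.91, 0, 0, 0], [105, 0, 0, 0.91, 0, 0, 0], [105, 0, 0, 0.9, 0, 0, 0], [105, 0, 0, 0, 0, 0, 0]])

```text
time: 35.72
tool_pos: [0.4925, -0.2609, -0.0282]
tool_rot: [-3.138, -0.005, 2.326]
contact_force: [0.6, -0.5, 0.4]
opening: 0.054
```

```bash
python3 - <<'E'
from h import *
s=robot.observe(); print(s['time'],s['tool_pos'],s['tool_rot'],s['opening'],s['contact_force'])
p,d,k=snap('wrist','w22.png')
E
```

```text
35.725 [ 0.49247699 -0.26094144 -0.0282133 ] [-3.13849666 -0.00542163  2.32556017] 0.05404782370180456 [ 0.55226986 -0.49145399  0.36336658]
```

View pics/w22.png

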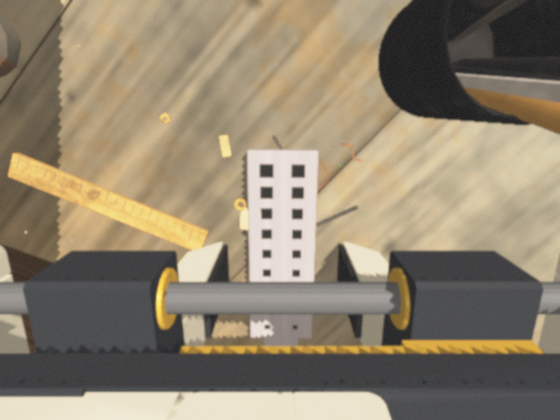

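Call:
move_arm(motion=[[105, 0, 0, 0.1, 0, 0, 0], [255, 0, 0, 0, 0, 0, 0], [255, 0, 0, 0, 0, 0, 0], [255, 0, 0, 0, 0, 0, 0], [255, 0, 0, 0, 0, 0, 0]], newtons=40)

```text
time: 36.4
tool_pos: [0.4937, -0.2629, -0.0286]
tool_rot: [-3.139, -0.001, 2.325]
contact_force: [-0.7, 0.4, 2.9]
opening: 0.0309
```

```bash
python3 - <<'E'
from h import *
t=np.array([.49248,-.26094,-.0282]); q=rpy(-3.1385,-.0054,2.3256)
print(q.inv().apply(ray('wrist',283,151,.008)-t), q.inv().apply(np.array([.49372,-.26268,.008])-t))
s=robot.observe(); print(s['time'],s['tool_pos'],s['tool_rot'],s['opening'],s['contact_force'])
D=lambda y:rpy(np.pi,0,y)
b=tgt(0,.012,.06,0,-10,C=CS,dl=-.002)
plan([((.4925,-.261,.12),D(2.31),255,1),((.475,-.05,.145),D(1.95),255,1),(*b,255,1)])
E
```

```text
[ 0.05502868  0.00039753 -0.03590477] [-0.0019215  -0.00040092 -0.03620984]
36.4 [ 0.49365461 -0.2628717  -0.02857477] [-3.13912064e+00 -1.23469199e-03  2.32523276e+00] 0.030926547167598 [-0.70198863  0.39209688  2.89216454]
[[255,0.01,0,-0.93,0,0,0.02],[255,0.02,0,-0.93,-0.01,0,0.02],[255,0.01,0,-0.93,0,0,0.01],[255,0.02,0,-0.92,0,-0.01,0.02],[255,0.01,0,-0.93,0,0,0.02],[255,0.02,0.01,-0.93,-0.01,0,0.02],[255,0.01,0,-0.93,0,0,0.02],[255,0.01,0,-0.93,0,0,0.02],[255,0.84,0.65,-0.12,0,0,0.34],[255,0.86,0.61,-0.13,0,0,0.35],[255,0.88,0.58,-0.12,0,0,0.34],[255,0.91,0.56,-0.13,0,0,0.34]]
[[255,0.92,0.52,-0.12,0,0,0.35],[255,0.94,0.48,-0.13,0,0,0.34],[255,0.96,0.45,-0.12,0,0,0.34],[255,0.97,0.42,-0.13,0,0,0.35],[255,0.99,0.38,-0.12,0,0,0.34],[255,1,0.34,-0.13,0,0,0.34],[255,0.94,0.09,0.45,-0.02,0.13,0.21],[255,0.94,0.07,0.47,-0.02,0.12,0.21],[255,0.93,0.04,0.48,-0.02,0.13,0.21],[255,0.93,0.03,0.49,-0.01,0.13,0.21],[255,0.92,0,0.51,-0.02,0.13,0.21],[255,0.91,-0.02,0.52,-0.02,0.12,0.21]]
[[255,0.91,-0.04,0.53,-0.02,0.13,0.2],[255,0.89,-0.05,0.54,-0.02,0.13,0.21],[255,0.89,-0.08,0.55,-0.02,0.13,0.21],[255,0.88,-0.1,0.56,-0.02,0.12,0.21],[255,0.87,-0.12,0.58,-0.01,0.13,0.21],[255,0.86,-0.14,0.59,-0.02,0.13,0.21],[255,0.85,-0.16,0.59,-0.02,0.13,0.21]]
31 end [0.4058 0.186  0.0269] [-3.141 -0.175  1.665]
```

Call:
move_arm(motion=[[255, 0, 0, -0.95, 0, 0, 0.02], [255, 0, 0, -0.95, 0, 0, 0.02], [255, 0, 0, -0.95, 0, 0, 0.02], [255, 0, 0, -0.95, 0, 0, 0.02], [255, 0, 0, -0.95, 0, 0, 0.02], [255, 0, 0, -0.95, 0, 0, 0.02], [255, 0, 0, -0.95, 0, 0, 0.02], [255, 0, 0, -0.95, 0, 0, 0.02], [255, 0.84, 0.65, -0.13, 0, 0, 0.34], [255, 0.86, 0.61, -0.13, 0, 0, 0.34], [255, 0.88, 0.58, -0.13, 0, 0, 0.34], [255, 0.9, 0.56, -0.13, 0, 0, 0.34]])

```text
time: 37.9
tool_pos: [0.4867, -0.1775, 0.1331]
tool_rot: [-3.138, -0.002, 2.165]
contact_force: [0.8, 0.5, -3.0]
opening: 0.0312
```

Call:
move_arm(motion=[[255, 0.92, 0.52, -0.12, 0, 0, 0.35], [255, 0.94, 0.48, -0.12, 0, 0, 0.34], [255, 0.96, 0.45, -0.12, 0, 0, 0.34], [255, 0.97, 0.42, -0.12, 0, 0, 0.35], [255, 0.99, 0.38, -0.12, 0, 0, 0.34], [255, 1, 0.34, -0.12, 0, 0, 0.34], [255, 0.94, 0.1, 0.2, 0, 0.13, 0.21], [255, 0.94, 0.07, 0.2, 0, 0.13, 0.21], [255, 0.94, 0.04, 0.3, 0, 0.13, 0.21], [255, 0.94, 0.03, 0.4, 0, 0.13, 0.21]])

```text
time: 39.15
tool_pos: [0.4548, 0.0216, 0.127]
tool_rot: [-3.136, -0.055, 1.861]
contact_force: [0.8, -0.4, -3.2]
opening: 0.0309
```

```bash
python3 - <<'E'
from h import *
s=robot.observe(); print(s['time'],s['tool_pos'],s['tool_rot'],s['opening'],s['contact_force'])
b=tgt(-.0005,.012,.065,0,-10,C=CS,dl=.0008,off=.0326)
plan([(*b,255,1)])
E
```

```text
39.15 [0.45481024 0.02160587 0.12699971] [-3.13551105 -0.05534573  1.86143983] 0.030920498739844243 [ 0.82677982 -0.35770315 -3.22418251]
[[255,0.91,0,0.57,-0.03,0.13,0.21],[255,0.89,-0.03,0.59,-0.03,0.12,0.2],[255,0.89,-0.04,0.6,-0.03,0.13,0.21],[255,0.88,-0.07,0.61,-0.03,0.13,0.21],[255,0.88,-0.08,0.62,-0.03,0.12,0.2],[255,0.86,-0.11,0.63,-0.03,0.13,0.21],[255,0.85,-0.13,0.65,-0.03,0.13,0.21],[255,0.83,-0.15,0.65,-0.03,0.12,0.21],[255,0.83,-0.17,0.67,-0.03,0.13,0.2]]
9 end [0.4054 0.1829 0.0327] [-3.141 -0.174  1.665]
```

Call:
move_arm(motion=[[255, 0.91, 0, 0.57, -0.03, 0.13, 0.21], [255, 0.9, -0.03, 0.59, -0.03, 0.12, 0.2], [255, 0.89, -0.04, 0.6, -0.03, 0.13, 0.21], [255, 0.88, -0.07, 0.61, -0.03, 0.13, 0.21], [255, 0.88, -0.08, 0.62, -0.03, 0.12, 0.2], [255, 0.86, -0.1, 0.63, -0.03, 0.13, 0.21], [255, 0.85, -0.13, 0.65, -0.03, 0.13, 0.21], [255, 0.83, -0.15, 0.65, -0.03, 0.12, 0.21], [255, 0.83, -0.17, 0.67, -0.03, 0.13, 0.2], [255, 0, 0, 0, 0, 0, 0]])

```text
time: 40.4
tool_pos: [0.4047, 0.1834, 0.0321]
tool_rot: [-3.14, -0.174, 1.667]
contact_force: [-0.5, -0.9, -2.0]
opening: 0.0309
```

```bash
python3 - <<'E'
from h import *
s=robot.observe(); print(s['time'],s['tool_pos'],s['tool_rot'],s['opening'],s['contact_force'])
p,d,k=snap('wrist','w23.png')
plan([(*tgt(-.0005,.012,.0255,0,-10,C=CS,dl=.0008,off=.0326),255,1)])
snap('top','t23.png')
t=cv2.imread('pics/t23.png')[190:300,180:300]; cv2.imwrite('pics/t23z.png',cv2.resize(t,None,fx=5,fy=5,interpolation=cv2.INTER_CUBIC))
E
```

```text
40.4 [0.40467279 0.18335673 0.03214426] [-3.13976595 -0.17422479  1.66684358] 0.0308759120401539 [-0.5309809  -0.92481854 -2.02583454]
[[255,-0.17,0,0.97,0,0,0.01],[255,-0.17,0,0.97,-0.01,0.01,0.01]]
2 end [ 0.4056  0.1829 -0.0067] [ 3.141 -0.175  1.665]
```

View pics/w23.png

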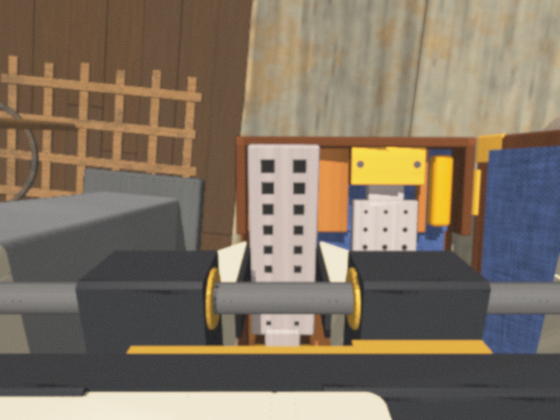

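View pics/t23z.png

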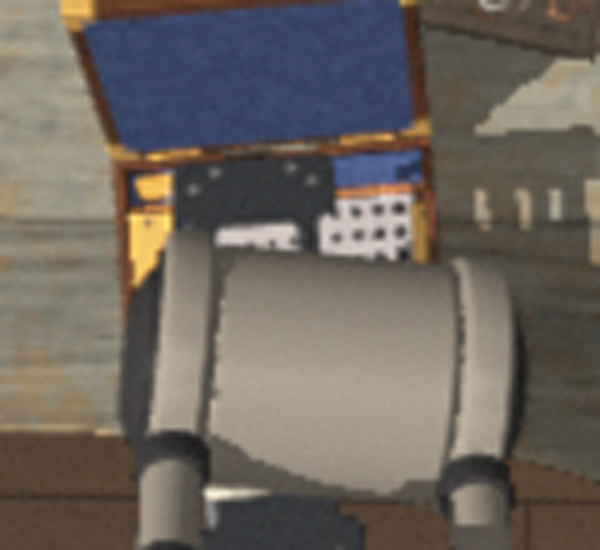

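Call:
move_arm(motion=[[255, -0.17, 0.02, 0.95, 0, 0, 0], [255, -0.14, 0.02, 0.8, 0, 0, 0], [255, -0.02, 0, 0.15, 0, 0, 0], [255, 0, 0, 0, 0, 0, 0]])

```text
time: 41.0
tool_pos: [0.4073, 0.1824, -0.0052]
tool_rot: [3.141, -0.174, 1.666]
contact_force: [0.8, -0.4, -1.3]
opening: 0.0312
```

```bash
python3 - <<'E'
from h import *
s=robot.observe(); print(s['time'],s['tool_pos'],s['tool_rot'],s['opening'],case.inv().apply(s['contact_force']))
b=tgt(-.0005,.012,.0255,0,-10,C=CS,dl=.0008,off=.0326)
a=plan([(*tgt(-.0005,.002,.0255,0,-10,C=CS,dl=.0008,off=.0326),255,3)])
plan([(*tgt(-.0005,-.0065,.0245,0,-9,C=CS,dl=.0008,off=.0326),255,4)],start=a)
p,d,k=snap('wrist','w24.png')
cv2.imwrite('pics/w24z.png',cv2.resize(p[0:250,160:460,::-1],None,fx=2.6,fy=2.4,interpolation=cv2.INTER_CUBIC))
E
```

```text
41.0 [ 0.40732121  0.18243366 -0.00519868] [ 3.14054427 -0.17401412  1.66571015] 0.031156776747222236 [ 0.78703245 -0.49774434 -1.34363976]
[[255,-0.16,-0.03,0,0,0,0],[255,-0.16,-0.03,0,0.01,0,0.01],[255,-0.16,-0.03,-0.01,0,0,0]]
3 end [ 0.4064  0.1728 -0.0067] [-3.141 -0.174  1.665]
[[255,-0.11,0,-0.01,0,-0.04,0],[255,-0.12,0,0,0,-0.04,0],[255,-0.11,0,0,0,-0.04,0],[255,-0.11,0,-0.01,0,-0.04,0]]
4 end [ 0.4073  0.1639 -0.0078] [-3.141 -0.157  1.665]
```

View pics/w24z.png

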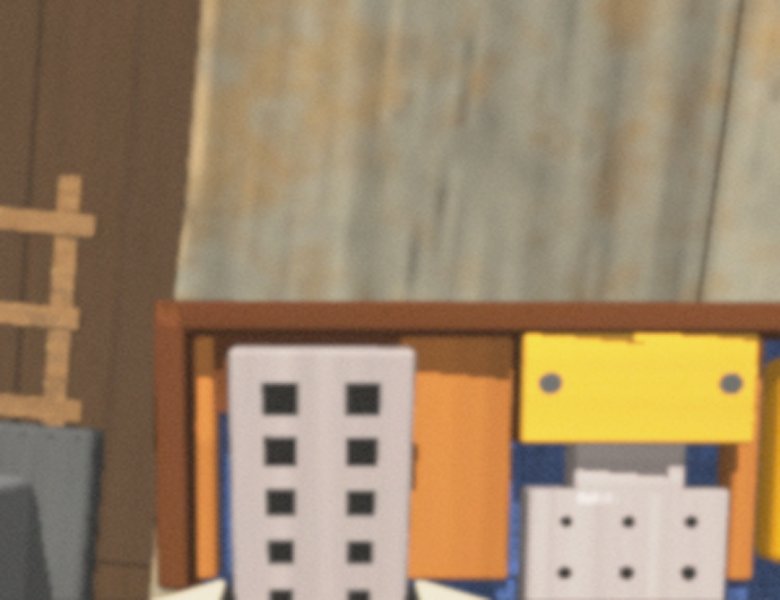

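```bash
python3 - <<'E'
from h import *
f=lambda X,Y,z:(case.inv().apply(ray('wrist',160+X/2.6,Y/2.4,z)-CS)*1e3).round(1)
g=lambda X,Y:(case.inv().apply(px('wrist',160+X/2.6,Y/2.4)-CS)*1e3).round(1)
print('leftrib in',f(217,560,.018),'midrib R',f(508,560,.018),'LK',f(519,440,.026),f(752,440,.026),'Lplate',f(524,560,.018),f(729,560,.018))
for Y in (380,480,560): print('plate edges',g(240,Y),g(405,Y)); 
for X,Y in [(229,380),(413,380),(232,540),(410,540)]:
    z=g(320,Y)[2]/1e3; print(f(X,Y,z))
E
```

```text
leftrib in [-18.8  23.8  18. ] midrib R [39.1 23.8 18. ] LK [38.9 49.8 26. ] [82.6 49.9 26. ] Lplate [42.3 23.8 18. ] [83.1 23.8 18. ]
plate edges [-12.   61.3  40. ] [16.  61.3 40.5]
plate edges [-12.4  42.6  37.8] [16.4 42.7 38.6]
plate edges [-12.8  26.6  33.9] [17.1 26.4 33.1]
[-13.9  61.3  39.5]
[17.5 61.4 39.5]
[-14.1  30.8  35.4]
[17.7 30.8 35.4]
```

Call:
move_arm(motion=[[255, 0, -0.07, 0, 0, 0, 0], [255, 0, -0.07, 0, 0, 0, 0], [255, -0.12, 0, 0, 0, 0, 0], [255, -0.12, 0, 0, 0, 0, 0], [255, 0, 0, 0, 0, 0, 0]])

```text
time: 41.68
tool_pos: [0.4045, 0.1774, -0.0064]
tool_rot: [3.141, -0.174, 1.666]
contact_force: [0.1, -0.6, -3.2]
opening: 0.0308
```

```bash
python3 - <<'E'
from h import *
s=robot.observe(); print(s['time'],s['tool_pos'],s['tool_rot'],s['opening'],case.inv().apply(s['contact_force']))
p,d,k=snap('wrist','w25.png')
cv2.imwrite('pics/w25z.png',cv2.resize(p[0:400,160:400,::-1],None,fx=2.4,fy=1.5,interpolation=cv2.INTER_CUBIC))
E
```

```text
41.675 [ 0.40452934  0.17744447 -0.00642852] [ 3.14123124 -0.17402098  1.66564151] 0.030847325699466466 [ 0.0138463  -0.56298586 -3.22977748]
```

View pics/w25z.png

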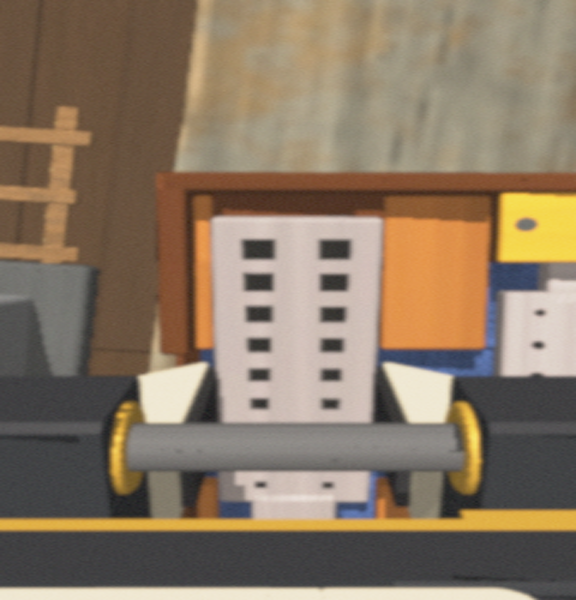

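```bash
python3 - <<'E'
from h import *
s=robot.observe(); q=R.from_euler('xyz',s['tool_rot']); p=np.array(s['tool_pos'])
print((case.inv().apply(p+q.apply([.0008,0,-.0326])-CS)*1e3).round(1))
sh=case.apply([0,-.0135,0])
plan([(p+sh+[0,0,0.0008],None,255,5)])
E
```

```text
[-2.   6.8 25.8]
[[255,-0.13,0,-0.03,0,0,0],[255,-0.13,0,-0.03,0,0,0],[255,-0.13,0,-0.03,0,0,0],[255,-0.14,0,-0.04,0,0,0],[255,-0.13,0,-0.03,0,0,0]]
5 end [ 0.4058  0.164  -0.0055] [ 3.141 -0.174  1.666]
```

Call:
move_arm(motion=[[255, -0.13, 0, -0.03, 0, 0, 0], [255, -0.13, 0, -0.03, 0, 0, 0], [255, -0.13, 0, -0.03, 0, 0, 0], [255, 0, 0, 0, 0, 0, 0]])

```text
time: 42.22
tool_pos: [0.4052, 0.17, -0.0058]
tool_rot: [3.141, -0.175, 1.665]
contact_force: [-0.4, 6.4, -1.6]
opening: 0.031
```

Call:
move_arm(motion=[[255, -0.13, 0, -0.03, 0, 0, 0], [255, -0.13, 0, -0.03, 0, 0, 0], [255, 0, 0, 0, 0, 0, 0]])

```text
time: 42.6
tool_pos: [0.4056, 0.1651, -0.0055]
tool_rot: [3.141, -0.175, 1.665]
contact_force: [-0.8, 7.6, -1.7]
opening: 0.0313
```

```bash
python3 - <<'E'
from h import *
s=robot.observe(); q=R.from_euler('xyz',s['tool_rot']); p=np.array(s['tool_pos'])
print(s['time'],(case.inv().apply(p+q.apply([.0008,0,-.0326])-CS)*1e3).round(1),case.inv().apply(s['contact_force']),s['opening'],s['tool_rot'])
p,d,k=snap('wrist','w26.png')
f=lambda X,Y:(case.inv().apply(px('wrist',160+X/2.4,Y/1.5)-CS)*1e3).round(1)
for k in [(300,Y) for Y in (205,210,215,220,225,230,270,330,390)]: print(k,f(*k))
cv2.imwrite('pics/w26z.png',cv2.resize(p[0:400,160:400,::-1],None,fx=2.4,fy=1.5,interpolation=cv2.INTER_CUBIC))
E
```

```text
42.6 [-2.1 -5.7 26.7] [-0.11228434  7.66303205 -1.73784947] 0.03128879055694638 [ 3.14143167 -0.17533025  1.66525936]
(300, 205) [-0.7 55.2 23.9]
(300, 210) [-0.7 53.7 22.7]
(300, 215) [-0.7 52.2 22.2]
(300, 220) [-0.8 49.1 41.8]
(300, 225) [-0.8 47.7 41.7]
(300, 230) [-0.8 46.3 40.2]
(300, 270) [-0.8 34.6 39.2]
(300, 330) [-0.7 16.  35.1]
(300, 390) [-0.7 -3.7 32.3]
```

View pics/w26z.png

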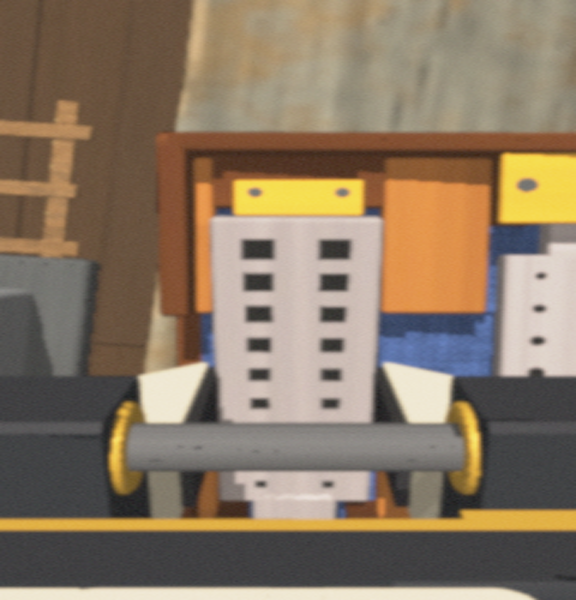

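```bash
python3 - <<'E'
from h import *
k=dict(C=CS,dl=.0008,off=.0326)
plan([(*tgt(-.0021,-.0066,.0262,0,-9,**k),255,2),(*tgt(-.0021,-.0066,.018,0,-3.5,**k),255,6),(*tgt(-.0021,-.0064,.0150,0,-.6,**k),255,4)])
E
```

```text
[[255,-0.04,0,0.01,0,-0.09,0],[255,-0.04,0,0.01,0,-0.08,0.01],[255,-0.04,0,0.07,0,-0.15,0],[255,-0.03,0,0.06,0,-0.16,0],[255,-0.04,0,0.07,0,-0.15,0],[255,-0.03,0,0.06,0,-0.15,0],[255,-0.03,0,0.07,0,-0.16,0],[255,-0.04,0,0.07,0,-0.15,0],[255,-0.02,0,0.04,0,-0.12,0],[255,-0.02,0,0.03,0,-0.12,0],[255,-0.02,0,0.04,0,-0.12,0],[255,-0.01,0,0.04,0,-0.12,0]]
12 end [ 0.4062  0.1592 -0.0177] [ 3.142 -0.011  1.664]
```

Call:
move_arm(motion=[[255, -0.04, 0, 0.01, 0, -0.09, 0], [255, -0.04, 0, 0.01, 0, -0.08, 0], [255, -0.04, 0, 0.07, 0, -0.15, 0], [255, -0.03, 0, 0.06, 0, -0.15, 0], [255, -0.04, 0, 0.07, 0, -0.15, 0], [255, -0.03, 0, 0.06, 0, -0.15, 0], [255, -0.03, 0, 0.07, 0, -0.15, 0], [255, -0.04, 0, 0.07, 0, -0.15, 0], [255, 0, 0, 0, 0, 0, 0]])

```text
time: 43.78
tool_pos: [0.4062, 0.1608, -0.0145]
tool_rot: [3.141, -0.063, 1.666]
contact_force: [-0.9, 8.5, 0.9]
opening: 0.0311
```

```bash
python3 - <<'E'
from h import *
s=robot.observe(); q=R.from_euler('xyz',s['tool_rot']); p=np.array(s['tool_pos'])
print(s['time'],(case.inv().apply(p+q.apply([.0008,0,-.0326])-CS)*1e3).round(1),case.inv().apply(s['contact_force']),s['opening'],s['tool_rot'])
p,d,k=snap('wrist','w27.png')
f=lambda X,Y:(case.inv().apply(px('wrist',160+X/2.4,Y/1.5)-CS)*1e3).round(1)
for k in [(300,Y) for Y in (195,200,205,210,215,220,225,230,270,330,390)]: print(k,f(*k))
cv2.imwrite('pics/w27z.png',cv2.resize(p[0:400,160:400,::-1],None,fx=2.4,fy=1.5,interpolation=cv2.INTER_CUBIC))
k=dict(C=CS,dl=.0008,off=.0326)
plan([(*tgt(-.0021,-.0064,.0150,0,-.6,**k),255,4)])
E
```

```text
43.775 [-1.9 -6.4 18. ] [-0.05207183  8.50537823  0.92381792] 0.031108533363601795 [ 3.14077025 -0.06309574  1.66592797]
(300, 195) [-0.7 56.8 23.4]
(300, 200) [-0.8 55.4 24.2]
(300, 205) [-0.7 53.9 22.6]
(300, 210) [-0.7 52.5 23.2]
(300, 215) [-0.6 50.6  9.4]
(300, 220) [-0.7 49.6 24. ]
(300, 225) [-0.7 48.1 23.4]
(300, 230) [-0.7 46.7 24.1]
(300, 270) [-0.7 34.7 23.7]
(300, 330) [-0.6 15.6 22.5]
(300, 390) [-0.6 -3.9 23.2]
[[255,-0.02,0,0.04,0,-0.13,0],[255,-0.03,0,0.03,0,-0.12,0],[255,-0.02,-0.01,0.04,0.01,-0.13,0.01],[255,-0.02,0,0.04,0,-0.12,0]]
4 end [ 0.4061  0.1591 -0.0176] [-3.141 -0.011  1.665]
```

View pics/w27z.png

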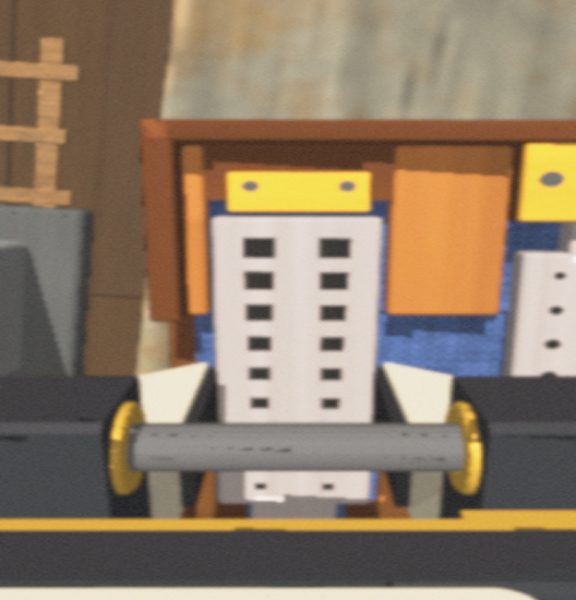

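Call:
move_arm(motion=[[255, -0.01, 0, 0.06, 0, -0.07, 0], [255, -0.01, 0, 0.06, 0, -0.07, 0], [255, -0.01, 0, 0.06, 0, -0.07, 0], [255, -0.01, 0, 0.05, 0, -0.05, 0], [255, 0, 0, 0, 0, 0, 0]])

```text
time: 44.45
tool_pos: [0.4066, 0.1601, -0.0186]
tool_rot: [3.14, -0.036, 1.666]
contact_force: [-2.9, 6.6, 8.4]
opening: 0.031
```

```bash
python3 - <<'E'
from h import *
s=robot.observe(); q=R.from_euler('xyz',s['tool_rot']); p=np.array(s['tool_pos'])
print(s['time'],(case.inv().apply(p+q.apply([.0008,0,-.0326])-CS)*1e3).round(1),case.inv().apply(s['contact_force']),s['opening'],s['tool_rot'])
p,d,k=snap('wrist','w28.png')
f=lambda X,Y:(case.inv().apply(px('wrist',160+X/2.4,Y/1.5)-CS)*1e3).round(1)
for k in [(300,Y) for Y in (205,210,215,220,225,230,270,330,390,480)]: print(k,f(*k))
E
```

```text
44.45 [-1.7 -6.3 14. ] [-2.26604575  6.81618702  8.41264828] 0.03099405423536493 [ 3.13992399 -0.03588097  1.66580813]
(300, 205) [-0.5 54.4 23.5]
(300, 210) [-0.5 52.9 22.1]
(300, 215) [-0.3 50.8 10. ]
(300, 220) [-0.4 49.9 18.6]
(300, 225) [-0.4 48.5 19.4]
(300, 230) [-0.4 46.9 18.3]
(300, 270) [-0.4 35.1 19.5]
(300, 330) [-0.4 16.2 18.9]
(300, 390) [-0.3 -3.8 18.8]
(300, 480) [ -0.2 -35.6  19.3]
```

Call:
move_arm(motion=[[150, 0, 0, 0, 0, 0, 0], [130, 0, 0, 0, 0, 0, 0], [130, 0, 0, 0, 0, 0, 0]])

```text
time: 44.88
tool_pos: [0.4063, 0.1589, -0.0195]
tool_rot: [3.141, -0.035, 1.666]
contact_force: [0.3, 0.6, -1.1]
opening: 0.0444
```

```bash
python3 - <<'E'
from h import *
s=robot.observe(); q=R.from_euler('xyz',s['tool_rot']); p=np.array(s['tool_pos'])
print(s['time'],s['tool_pos'],case.inv().apply(s['contact_force']),s['opening'],s['tool_rot'])
p,d,k=snap('wrist','w29.png')
f=lambda X,Y:(case.inv().apply(px('wrist',160+X/2.4,Y/1.5)-CS)*1e3).round(1)
for k in [(300,Y) for Y in (205,210,215,220,225,230,270,330,390,480)]: print(k,f(*k))
cv2.imwrite('pics/w29z.png',cv2.resize(p[0:400,160:400,::-1],None,fx=2.4,fy=1.5,interpolation=cv2.INTER_CUBIC))
E
```

```text
44.875 [ 0.40631059  0.15891607 -0.01948689] [ 0.36391167  0.5517761  -1.13910463] 0.04438749772285868 [ 3.14121303 -0.03463191  1.66576336]
(300, 205) [-0.8 53.3 22.9]
(300, 210) [-0.7 51.7 18.7]
(300, 215) [-0.7 50.3 18.5]
(300, 220) [-0.7 48.9 19.2]
(300, 225) [-0.7 47.4 18.4]
(300, 230) [-0.7 45.9 18.2]
(300, 270) [-0.7 34.  18.4]
(300, 330) [-0.6 15.1 18. ]
(300, 390) [-0.6 -4.8 18.1]
(300, 480) [ -0.5 -36.7  18.5]
```

View pics/w29z.png

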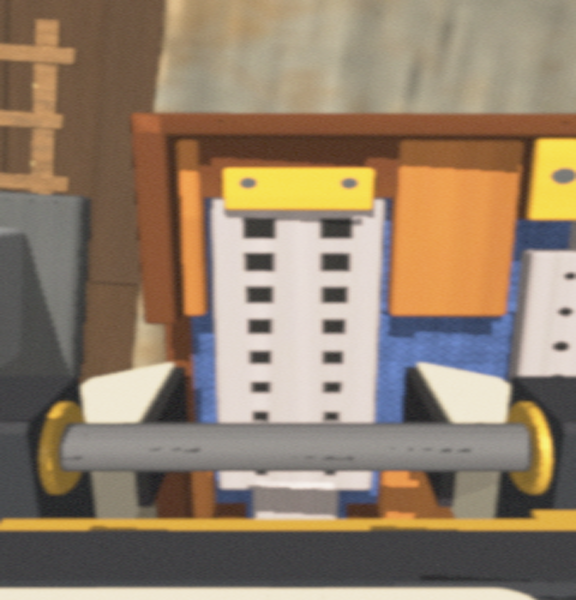

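Call:
move_arm(motion=[[130, 0, 0, -0.6, 0, 0, 0], [130, 0, 0, -1, 0, 0, 0], [130, 0, 0, -1, 0, 0, 0], [130, 0, 0, -1, 0, 0.3, 0], [130, -0.8, 0, -1, 0, 0, 0], [130, -0.9, 0.3, -1, 0, 0, 0], [130, -0.9, 0.5, -1, 0, 0, 0], [130, 0, 0.5, -1, 0, 0, 0], [130, 0, 0, -0.5, 0, 0, 0]])

```text
time: 46.05
tool_pos: [0.4386, 0.1012, 0.1404]
tool_rot: [3.139, -0.066, 1.666]
contact_force: [-0.8, -0.0, 0.9]
opening: 0.0451
```

```bash
python3 - <<'E'
from h import *
s=robot.observe(); print(s['time'],s['tool_pos'],s['contact_force'])
p,d,k=snap('wrist','w30.png')
cv2.imwrite('pics/w30z.png',cv2.resize(p[0:250,120:420,::-1],None,fx=2.6,fy=2.4,interpolation=cv2.INTER_CUBIC))
snap('top','t30.png')
for l in ['jar','tin_blue','pliers_red','loupe']: print(l,loc('top',l)[:1])
E
```

```text
46.05 [0.43863581 0.1012048  0.14042931] [-0.78398628 -0.00184931  0.9249171 ]
jar [(0.44, array([7.059e-01, 3.850e-02, 6.000e-04]))]
tin_blue [(0.62, array([6.707e-01, 3.856e-01, 6.000e-04]))]
pliers_red [(0.72, array([ 0.6754, -0.0789,  0.0029]))]
loupe [(0.61, array([ 0.6791, -0.2032,  0.0007]))]
```

View pics/w30z.png

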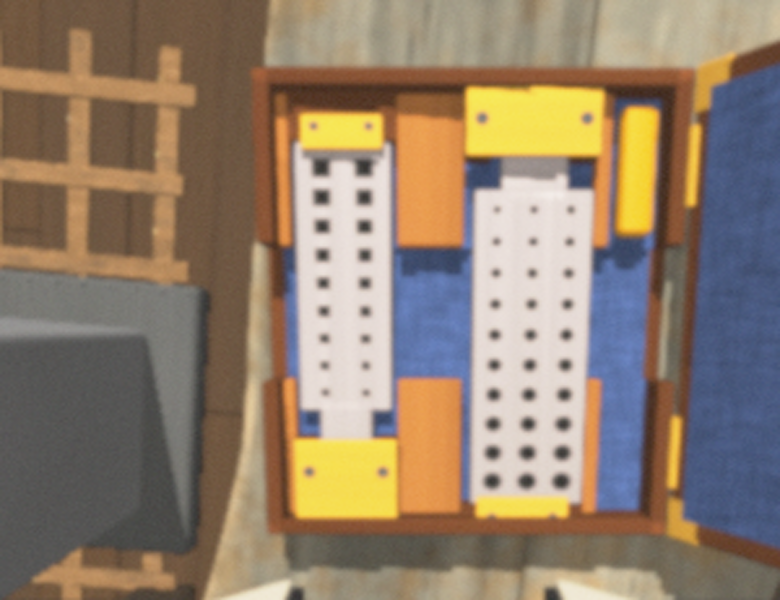

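View pics/t30.png

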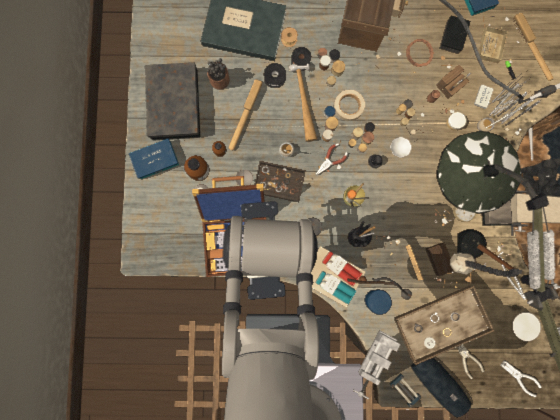

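Both plates lie flat under their keepers and lips. The large plate's lip is at (522,505) and the small plate's lip is at (340,130). The lid stands open and the bystanders have not moved, so I am handing in.

```bash
python3 -c "
from cell import robot
print(robot.hand_in())"
```

```text
the job is handed in; nothing more can be done
None
```

Both drawplates are in their own compartments, the lid is standing open on its stop, and the job was handed in at about 46 s.

- **Lid:** My first try at the handle closed on nothing. The wrist images showed the fingertips end about 32 mm short of the reported TCP. With that corrected, I gripped the bar and carried the lid to about 1.97 rad.
- **Large plate:** I set its tang under the keeper with the tool tilted to clear the lid, then regripped and pushed. The stop pushed back with about 9.7 N. I levelled the plate, and the spring carried it home when I let go.
- **Small plate:** I held it upright throughout, pushed it about 6 mm beyond home and lowered it. The spring then seated it under its lip.

**Last checks:**
- The wrist picture shows both plates with the tang under the keeper and the other end under the lip. Depth readings taken as each was released put both tops at about 18 mm, which is flat on the floor.
- The lid is open and the gripper touches nothing.
- The jar, blue tin, red pliers and loupe read within about 4 mm of where they started, which is within the detector's accuracy.

**Disagreement:** My first map of the case was up to 3 mm off in x compared with the close-up views. I corrected for this before each insertion.

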